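# Set up a spotting station for a run of samples

## Robot

A 7-joint arm with a two-finger parallel gripper is mounted at the origin on the work surface. World frame = base frame: x ahead of the robot, y to its left, z up, the work surface at z = 0. Lengths are in m, angles in rad, forces in N, time in s.
With the tool pointing down it reaches from about 0.4 to 0.85 m from the base axis. Payload 10.4 kg.
Tool frame: the origin (TCP) lies on the centre line of the jaws, within the pads' length; the fingertips stand 8 mm ahead of it and the grasp point (between the pads) lies 11 mm behind it (manip.tcp_to_tips is the distance from the TCP to the fingertips, in m); z points along the fingers, y is the direction in which the jaws open and shut (so a half turn about z gives the same grasp; the last joint's range is limited). The gripper opens to 87 mm and grips with 3 to 60 N. Pads are 19 mm wide; open, the fingers measure 117 mm over their backs; the gripper's body (75 mm by 190 mm) begins 51 mm behind the grasp point.
Start: joints at [1.167, 0.332, -0.065, 1.46, 0.022, 1.35, -0.088], TCP at [0.232, -0.58, 0.231] pointing down, gripper open.
Joint ranges: [-2.6, 2.6], [-0.5, 2.12], [-1.47, 1.34], [0.16, 2.42], [-1.27, 4.41], [0.06, 2.06], [-2.6, 2.6]. Speed limits (rad/s): [2.22, 2.22, 2.79, 2.79, 3.14, 3.14, 3.14].

## Interface

Orientations are given as a unit quaternion [x, y, z, w].
In Python, from cell import observe, capture, camera_params, manip gives the robot as it stands. The module is installed in compiled form; this text tells all that it offers.
- The arm moves only by the shell command python3 -m pendant 'ROWS' [FORCE]. ROWS is JSON, a list of rows, each an object of numbers: "tx", "ty", "tz": the shift along the tool's x, y, z in m; "wx", "wy", "wz": the turn, a rotation vector about the tool's x, y, z in rad; "claw": the finger opening in m, from 0 to 0.087. In form: [{"tx": .., "ty": .., "tz": .., "wx": .., "wy": .., "wz": .., "claw": ..}, ...]. A call has 1 to 10 rows; each row is the pose to reach, as a shift and turn from the pose commanded when the call began, along the tool's axes at that moment; what a row does not reach only later rows make up. A row lasts 1/10 s, in which the tool goes at most 50 mm and 8.59 degrees, less where a joint would pass 70% of its speed; a pose out of reach is approached as far as the arm can. A call with a gripper value outside its range is refused whole. The fingers move at their own pace and stop on an object; FORCE is the grip in N (left out, the last holds). Time passes only in rows, so rows that repeat a pose let the fingers close. It gives the time, the measured TCP pose, the force and the opening at its end, in the units of the state.
- observe(): the state, without advancing time (a new reading comes with each control period).
- capture(name): name is "scene" or "side" or "wrist"; returns (picture, depth): 420x560x3 uint8, blue, green, red; 420x560 float32, m along the optical axis (not along the pixel's ray), 0 where there is no reading.
- camera_params(name): a dict with "mtx" (3x3 intrinsics, pixels), "k1" (the pictures are not rectified: a ray, as slopes to the right and down, at radius r is drawn at 1 + k1 r^2 times it, then the intrinsics apply), "R" (3x3) and "t" (3): a world point X has camera coordinates R X + t. Camera axes: x right, y down, z forward; pixel columns grow to the right and rows downward; lengths in m; the calibration is good to about 2 mm. A picture is of the moment at which its call begins: read the wrist's pose just before it. camera_params takes no time and is no camera call; for the wrist camera it gives the pose at the moment of the call.
- manip.sign_off(): hands the job in, once; it reports no verdict.
The state is a dict: "time_s": time; "q": joint angles; "joint_velocities": joint speeds; "effort": joint torques, N m; "tcp_pos": TCP position; "ee_rot": TCP orientation; "force": force on the tool from outside, world axes, zero at the start; "moment": the same for the moment, N m; "gripper_width": finger opening in m.
Only numpy, scipy, OpenCV 4.12 (cv2) and the standard library are available. Lean on these libraries where they do the work, as an engineer would, in place of code of your own. Each camera call takes 0.05 s, during which the arm holds its last target.

## Task

Get the plate ready for spotting: first move the empty black cup off the heater deck and stand it on the round cork mat, then lay the straightedge flat on the deck, flush along the near edge of the white plate with its ends even with the plate's corners. Next load whichever sample vials are there into their colour-matched rack pockets, upright and fully home, one after another in the order of the pocket dots (red, blue, yellow, green), and last throw the red heater lever fully over, away from you. Everything must stay where you set it (put it right if it gets knocked), and the other bottles, jar, beaker, spatula and tip box are to be left where they are.

Things in the scene. Friction and masses are not known exactly. Their poses are not given: they have to be found in the camera images.
- plate_edge (a point): Middle of the near edge of the white plate, at its foot on the heater deck. The fixed plate (180 mm along this y, 110 along x, 6 thick) lies to +x; its near corners are at y = +-90 mm. The dark deck (15 mm above the table) reaches 80 mm to -x and from y = -165 to +100. Straightedge flush and even: its origin at (-20, 0, 0) mm here, its x along this y, either way round.
- straightedge: Loose orange plastic straightedge, 180 mm (own x) by 40 mm (own y) by 6 mm thick, with a blue grip rib along the middle of its top: 80 mm long, 12 mm wide, top 32 mm above the underside. Origin: centre of the underside. Symmetrical; lies on the table at the start.
- cup: Empty black plastic cup, mouth 56 mm across (narrower at the foot), 75 mm high, 60 g, standing upright on the heater deck in front of the plate. Origin: centre of the underside, z up its axis.
- mat: Fixed round cork mat, 90 mm across, 4 mm thick, in front of the heater. Origin: centre of its underside, on the table.
- vial_red: Sample vial with a red cap: 34 mm across, 80 mm high (cap the top 18 mm), 70 g, amber glass with a white label, standing upright. Origin: centre of the underside, z up its axis. May be absent (None).
- vial_blue: Sample vial with a blue cap: 34 mm across, 80 mm high (cap the top 18 mm), 70 g, amber glass with a white label, standing upright. Origin: centre of the underside, z up its axis. May be absent (None).
- vial_yellow: Sample vial with a yellow cap: 34 mm across, 80 mm high (cap the top 18 mm), 70 g, amber glass with a white label, standing upright. Origin: centre of the underside, z up its axis. May be absent (None).
- vial_green: Sample vial with a green cap: 34 mm across, 80 mm high (cap the top 18 mm), 70 g, amber glass with a white label, standing upright. Origin: centre of the underside, z up its axis. May be absent (None).
- pocket1 (a point): Centre of the floor of rack pocket 1 (1 white dot, red patch): 40 by 40 mm square, 30 mm deep, for the red vial. Floor 8 mm above the table, rack top 38 mm. The black fixed rack is 240 mm along this x and 76 along y; its pockets lie 56 mm apart along x, pocket 1 nearest the robot.
- pocket2 (a point): Centre of the floor of rack pocket 2 (2 white dots, blue patch): 40 by 40 mm square, 30 mm deep, for the blue vial. Floor 8 mm above the table, rack top 38 mm. The black fixed rack is 240 mm along this x and 76 along y; its pockets lie 56 mm apart along x, pocket 1 nearest the robot.
- pocket3 (a point): Centre of the floor of rack pocket 3 (3 white dots, yellow patch): 40 by 40 mm square, 30 mm deep, for the yellow vial. Floor 8 mm above the table, rack top 38 mm. The black fixed rack is 240 mm along this x and 76 along y; its pockets lie 56 mm apart along x, pocket 1 nearest the robot.
- pocket4 (a point): Centre of the floor of rack pocket 4 (4 white dots, green patch): 40 by 40 mm square, 30 mm deep, for the green vial. Floor 8 mm above the table, rack top 38 mm. The black fixed rack is 240 mm along this x and 76 along y; its pockets lie 56 mm apart along x, pocket 1 nearest the robot.
- heater (a joint): Red heater lever on the right end of the deck: 0 = off, leaning to the robot; 1.0 rad = fully over to the far side (on). Swings in the x-z plane of plate_edge, and stays where it is left.
- heater_tip (a point): Tip of the red heater lever, which is 80 mm long; it moves along +x of the plate_edge frame as the lever is thrown.
- amber_bottle: Amber reagent bottle, 68 mm across, 170 mm high; leave alone. Origin: centre of the underside.
- green_bottle: Green reagent bottle, 72 mm across, 190 mm high; leave alone. Origin: centre of the underside.
- beaker: Clear beaker, 70 mm across, 90 mm high; leave alone. Origin: centre of the underside.
- jar: White jar, 60 mm across, 60 mm high; leave alone. Origin: centre of the underside.
- spatula: Steel laboratory spatula lying flat, 170 mm long; leave alone. Origin: under its middle.
- tip_box: Grey open box, 120 by 90 by 40 mm; leave alone. Origin: centre of the underside.

How it is judged:
On the way, in this order (a step that is already met when the one before it is completed fails the run):
1. the cup stands on the cork mat, let go (horizontal distance between cup and mat below 0.03 m and z of cup in the frame of mat below 0.01 m and angle between cup's own z axis and vertical below 0.1 rad and contact force between cup and the fingers below 0.1 N), for 0.2 s.
2. the straightedge lies flush along the plate's near edge, let go (x of straightedge in the frame of plate_edge between -0.0225 and -0.018 m and y of straightedge in the frame of plate_edge between -0.008 and 0.008 m and z of straightedge in the frame of plate_edge between -0.003 and 0.003 m and angle between the x axis of straightedge and the y axis of plate_edge, either way round below 0.025 rad and angle between straightedge's own z axis and vertical below 0.1 rad and contact force between straightedge and the fingers below 0.1 N), for 0.3 s.
3. the red vial stands home in pocket 1, let go (horizontal distance between vial_red and pocket1 below 0.007 m and z of vial_red in the frame of pocket1 below 0.005 m and angle between vial_red's own z axis and vertical below 0.12 rad and contact force between vial_red and the fingers below 0.1 N), for 0.2 s.
4. the blue vial stands home in pocket 2, let go (horizontal distance between vial_blue and pocket2 below 0.007 m and z of vial_blue in the frame of pocket2 below 0.005 m and angle between vial_blue's own z axis and vertical below 0.12 rad and contact force between vial_blue and the fingers below 0.1 N), for 0.2 s.
5. the yellow vial stands home in pocket 3, let go (horizontal distance between vial_yellow and pocket3 below 0.007 m and z of vial_yellow in the frame of pocket3 below 0.005 m and angle between vial_yellow's own z axis and vertical below 0.12 rad and contact force between vial_yellow and the fingers below 0.1 N), for 0.2 s.
6. the green vial stands home in pocket 4, let go (horizontal distance between vial_green and pocket4 below 0.007 m and z of vial_green in the frame of pocket4 below 0.005 m and angle between vial_green's own z axis and vertical below 0.12 rad and contact force between vial_green and the fingers below 0.1 N), for 0.2 s.
7. the heater lever is thrown over (value of joint heater above 0.85 rad), for 0.2 s.
At the end, for the whole second after the job is handed in: Cup upright on the mat within 30 mm of its centre; straightedge flat on the deck, within 2.5 mm of the plate edge, parallel within 0.025 rad, ends even within 8 mm; every vial present upright and fully down in its own pocket; lever at 0.85 rad or more; all at rest (horizontal distance between cup and mat below 0.03 m and z of cup in the frame of mat below 0.01 m and angle between each of cup, straightedge's own z axis and vertical below 0.1 rad and x of straightedge in the frame of plate_edge between -0.0225 and -0.018 m and y of straightedge in the frame of plate_edge between -0.008 and 0.008 m and z of straightedge in the frame of plate_edge between -0.003 and 0.003 m and angle between the x axis of straightedge and the y axis of plate_edge, either way round below 0.025 rad and horizontal distance between vial_red and pocket1 below 0.007 m and z of vial_red in the frame of pocket1 below 0.005 m and angle between each of vial_red, vial_blue, vial_yellow, vial_green's own z axis and vertical below 0.12 rad and horizontal distance between vial_blue and pocket2 below 0.007 m and z of vial_blue in the frame of pocket2 below 0.005 m and horizontal distance between vial_yellow and pocket3 below 0.007 m and z of vial_yellow in the frame of pocket3 below 0.005 m and horizontal distance between vial_green and pocket4 below 0.007 m and z of vial_green in the frame of pocket4 below 0.005 m and value of joint heater above 0.85 rad and linear speed of each of straightedge, cup, vial_red, vial_blue, vial_yellow, vial_green below 0.02 m/s); the robot touches nothing.
It fails at once if a bystander is moved more than 30 mm (distance of any of amber_bottle, green_bottle, beaker, jar, spatula, tip_box from where it was at the start of the episode above 0.03 m).
Of vial_red, vial_blue, vial_yellow, vial_green only 3 to 4 are there at a start; the rules pass over those that are not, and their reading is None.
At some moment in a run one of straightedge may be knocked a few centimetres aside while the robot is not near it.
It also fails if it takes over 210 s, if anything falls off the work surface, if the arm or the gripper's body presses on something with over 40 N, if the wrist force passes 120 N, or if a joint passes its speed limit or range.

## Working session

There is one attempt and no reset: what is moved stays moved. The work goes in short steps, Python scripts to look and compute and a shell command to move; the robot and the scene stay as the last step left them, time stands still between calls to the robot, and variables do not carry over. Pictures are saved under pics/ and viewed, and the job is handed in when it is done.

```bash
mkdir -p pics; ls
python3 - <<'E'
from cell import observe, capture, camera_params, manip
import cv2,numpy as np
print(observe())
for n in ["scene","side","wrist"]:
    p=camera_params(n); print(n,p)
    im,d=capture(n); cv2.imwrite(f"pics/{n}0.png",im); np.savez(f"pics/{n}0.npz",im=im,d=d,**p)
E
```

```text
pics
{'time_s': 0.0, 'q': array([ 1.16737451,  0.33283868, -0.06465684,  1.46093783,  0.02158952,
        1.34991225, -0.08850802]), 'joint_velocities': array([-8.11224293e-04, -8.01220236e-04, -5.84658897e-04, -2.18460215e-03,
        6.21876503e-05,  1.06842954e-04,  1.59318765e-03]), 'effort': array([ 2.06394543e-04, -6.23248959e+01,  2.49636039e-02, -3.89888906e+01,
       -6.13347092e-02,  3.97779245e-02,  1.28026682e-04]), 'tcp_pos': array([ 0.23213552, -0.57988408,  0.22977622]), 'ee_rot': array([ 9.81929167e-01,  1.89247513e-01, -1.66925856e-04, -6.80507957e-04]), 'force': array([ 0.75018841, -0.05463963, -0.31290216]), 'moment': array([ 0.02196747,  0.02740211, -0.00991329]), 'gripper_width': 0.08700564302240611}
scene {'mtx': array([[394.04710064,   0.        , 279.30557473],
       [  0.        , 394.04710064, 208.48059632],
       [  0.        ,   0.        ,   1.        ]]), 'k1': 0.028751695900241313, 'R': array([[-0.70169383,  0.71247582, -0.00199076],
       [ 0.50646164,  0.49682814, -0.70473996],
       [-0.50112112, -0.49551993, -0.70946292]]), 't': array([ 0.35603
[... 170 characters left out ...]
  0.        ,   1.        ]]), 'k1': -0.02194112593682418, 'R': array([[ 0.98855872, -0.15064133,  0.00767132],
       [-0.10844199, -0.74514233, -0.65802982],
       [ 0.10484271,  0.64966923, -0.75295279]]), 't': array([-0.52705755,  0.1147127 ,  0.99590122])}
wrist {'mtx': array([[373.26625802,   0.        , 275.75389028],
       [  0.        , 373.26625802, 211.24980433],
       [  0.        ,   0.        ,   1.        ]]), 'k1': -0.029855363965776354, 'R': array([[ 3.71391474e-01, -9.28476329e-01, -2.79893330e-04],
       [-8.92950856e-01, -3.57263806e-01,  2.73863727e-01],
       [-2.54375984e-01, -1.01460722e-01, -9.61768465e-01]]), 't': array([-0.62452231, -0.0338    ,  0.39041072])}
```

View pics/scene0.png

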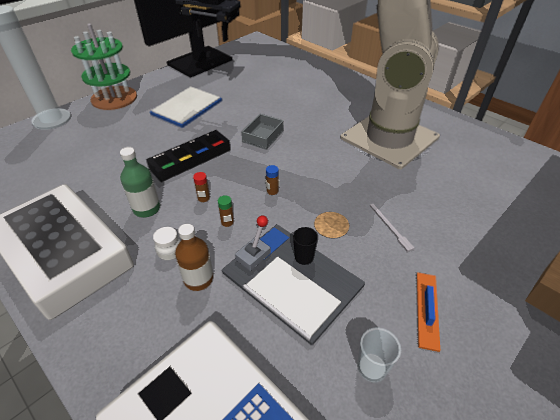

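View pics/side0.png

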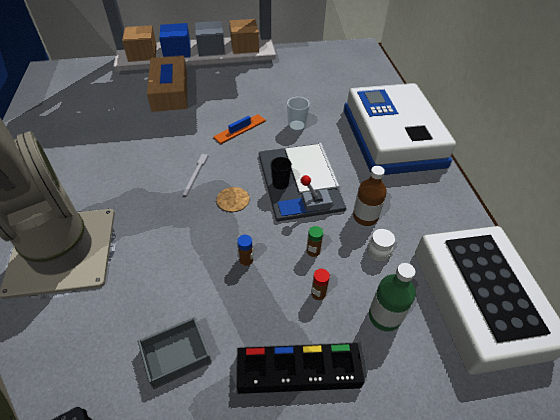

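View pics/wrist0.png

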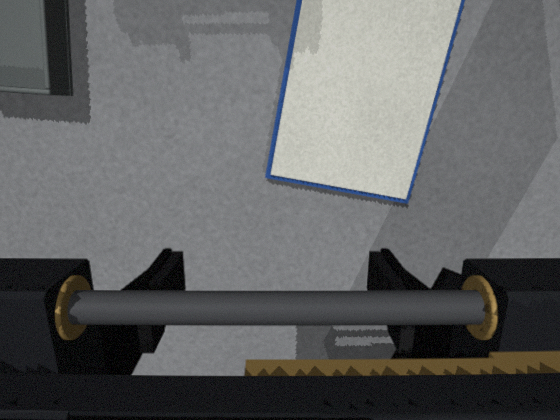

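The scene and side views show red, blue and green vials (scene approx. (201,187), (272,180), (226,211)) and no yellow one. The cup is on the deck at (304,247), the mat at (332,224), the straightedge at (428,311), and the lever knob at (262,221). The wrist view shows only the notebook. Next I measure these.

```bash
cat > h.py <<'E'
import numpy as np,cv2
from cell import observe,capture,camera_params,manip
def load(f):
    z=np.load(f); return z['im'],z['d'],{k:z[k] for k in('mtx','k1','R','t')}
def shot(n,f):
    p=camera_params(n); im,d=capture(n); cv2.imwrite(f"pics/{f}.png",im); np.savez(f"pics/{f}.npz",im=im,d=d,**p); return im,d,p
def slopes(uv,p):
    uv=np.asarray(uv,float).reshape(-1,2); K=p['mtx']
    a=np.c_[(uv[:,0]-K[0,2])/K[0,0],(uv[:,1]-K[1,2])/K[1,1]]; s=a.copy()
    for _ in range(10): s=a/(1+float(p['k1'])*(s**2).sum(1,keepdims=True))
    return s
def plane(uv,p,z):
    s=slopes(uv,p); dirs=np.c_[s,np.ones(len(s))]@p['R']; c=-p['R'].T@p['t']
    return c+dirs*((z-c[2])/dirs[:,2])[:,None]
def proj(X,p):
    X=np.atleast_2d(X)@p['R'].T+p['t']; s=X[:,:2]/X[:,2:]; s=s*(1+float(p['k1'])*(s**2).sum(1,keepdims=True))
    return s*[p['mtx'][0,0],p['mtx'][1,1]]+[p['mtx'][0,2],p['mtx'][1,2]]
def cloud(d,p):
    h,w=d.shape; v,u=np.mgrid[:h,:w]; s=slopes(np.c_[u.ravel(),v.ravel()],p)
    X=(np.c_[s,np.ones(len(s))]*d.reshape(-1,1)-p['t'])@p['R']; X[d.ravel()==0]=np.nan
    return X.reshape(h,w,3)
def hsv(im): return cv2.cvtColor(im,cv2.COLOR_BGR2HSV)
COL={'red':[(0,170,90),(6,255,255)],'blue':[(105,150,60),(125,255,255)],'green':[(50,130,50),(75,255,255)],'yellow':[(20,150,120),(32,255,255)],'orange':[(7,200,150),(16,255,255)]}
def blobs(im,c,amin=25):
    m=cv2.inRange(hsv(im),*[np.array(x) for x in COL[c]]); n,l,s,ce=cv2.connectedComponentsWithStats(m)
    return [(s[i],ce[i],l==i) for i in range(1,n) if s[i][4]>=amin]
E
python3 - <<'E'
from h import *
for n in ['scene','side']:
    im,d,p=load(f'pics/{n}0.npz'); X=cloud(d,p)
    for c in COL:
        for s,ce,m in blobs(im,c):
            P=X[m]; P=P[np.isfinite(P[:,0])]
            if len(P): print(n,c,s[4],ce.round(),'med',np.median(P,0).round(3),'min',P.min(0).round(3),'max',P.max(0).round(3))
E
```

```text
scene red 27 [218. 143.] med [ 0.439 -0.33   0.041] min [ 0.422 -0.338  0.037] max [ 0.455 -0.321  0.044]
scene red 133 [200. 178.] med [ 0.6   -0.198  0.081] min [ 0.583 -0.22   0.062] max [ 0.614 -0.186  0.085]
scene red 91 [262. 221.] med [0.617 0.054 0.119] min [0.603 0.038 0.107] max [0.625 0.062 0.125]
scene blue 189 [187. 115.] med [ 0.407 -0.553  0.013] min [ 0.236 -0.666  0.005] max [ 0.468 -0.523  0.018]
scene blue 42 [202. 150.] med [ 0.495 -0.336  0.041] min [ 0.472 -0.369  0.02 ] max [ 0.513 -0.327  0.044]
scene blue 131 [272. 171.] med [ 0.45  -0.085  0.081] min [ 0.43  -0.105  0.064] max [ 0.462 -0.071  0.085]
scene blue 347 [274. 239.] med [0.575 0.048 0.019] min [0.545 0.019 0.015] max [0.608 0.074 0.023]
scene blue 261 [430. 306.] med [0.485 0.413 0.032] min [0.443 0.383 0.01 ] max [0.514 0.433 0.037]
scene blue 825 [260. 407.] med [0.87  0.319 0.098] min [0.855 0.295 0.095] max [0.928 0.369 0.102]
scene green 500 [97. 50.] med [ 0.513 -0.83   0.192] min [ 0.424 -0.938  0.184] max [ 0.58  -0.776  0.22 ]
scene green 451 [106.  76.] med [ 0.514 -0.829  0.101] min [ 0.
[... 1629 characters left out ...]
0.039] min [ 0.478 -0.343  0.035] max [ 0.515 -0.328  0.042]
side green 132 [316. 232.] med [ 0.612 -0.091  0.081] min [ 0.596 -0.106  0.002] max [ 0.647 -0.023  0.085]
side green 326 [396. 293.] med [ 0.718 -0.3    0.133] min [ 0.698 -0.316  0.115] max [ 0.746 -0.252  0.153]
side green 57 [412. 289.] med [ 0.752 -0.293  0.133] min [ 0.738 -0.307  0.121] max [ 0.763 -0.274  0.166]
side green 124 [340. 347.] med [ 0.609 -0.348  0.039] min [ 0.59  -0.356  0.036] max [ 0.626 -0.34   0.042]
side yellow 112 [312. 348.] med [ 0.553 -0.342  0.039] min [ 0.535 -0.349  0.036] max [ 0.57  -0.335  0.041]
side orange 248 [239. 129.] med [0.474 0.395 0.008] min [0.395 0.349 0.003] max [0.561 0.471 0.017]
```

Run:
```python
from h import *
for n in ['scene','side']:
    im,d,p=load(f'pics/{n}0.npz'); X=cloud(d,p); H=hsv(im); print(n)
    for c,xy in [('red',(.598,-.203)),('blue',(.446,-.09)),('green',(.611,-.088))]:
        m=(np.hypot(X[...,0]-xy[0],X[...,1]-xy[1])<.03)&(X[...,2]>.078)&(X[...,2]<.088)
        P=X[m]; print(c,'rim centre',cv2.minEnclosingCircle(P[:,:2].astype(np.float32)),np.median(P[:,2]))
    # cap circle by ray on z=.08 of contour not robust; plate:
    white=(H[...,1]<40)&(H[...,2]>150)&(abs(X[...,2]-.021)<.006)&(X[...,0]>.5)&(X[...,0]<.85)&(abs(X[...,1]-.15)<.25)
    k,l,s,ce=cv2.connectedComponentsWithStats(white.astype(np.uint8)); i=1+s[1:,4].argmax(); m=l==i
    c=cv2.findContours(m.astype(np.uint8),0,1)[0][0][:,0]
    r=cv2.minAreaRect(plane(c,p,.021)[:,:2].astype(np.float32)); print('plate',r, cv2.boxPoints(r).round(4).tolist(),np.median(X[m][:,2]))
    orange=(H[...,0]>6)&(H[...,0]<17)&(H[...,1]>150)&(X[...,2]<.02)&(X[...,1]>.3)&(X[...,1]<.55)&(X[...,0]<.6)&(X[...,0]>.3)
    c=np.vstack([q[:,0] for q in cv2.findContours(orange.astype(np.uint8),0,1)[0] if len(q)>8])
    r=cv2.minAreaRect(plane(c,p,.006)[:,:2].astype(np.float32)); print('straight',r,cv2.boxPoints(r).round(4).tolist())
    blue=(H[...,0]>100)&(H[...,0]<130)&(H[...,1]>120)&(X[...,2]>.027)&(X[...,1]>.3)&(X[...,1]<.55)&(X[...,0]<.6)&(X[...,0]>.3)
    print('rib',cv2.minAreaRect(X[blue][:,:2].astype(np.float32)),np.median(X[blue],0))
    mat=(H[...,0]>8)&(H[...,0]<22)&(H[...,1]>70)&(X[...,2]<.01)&(X[...,1]>0)&(X[...,1]<.3)&(X[...,0]<.6)&(X[...,0]>.3)
    c=max(cv2.findContours(mat.astype(np.uint8),0,1)[0],key=len)[:,0]; P=plane(c,p,.004)
    print('mat',cv2.minEnclosingCircle(P[:,:2].astype(np.float32)),cv2.fitEllipse(P[:,:2].astype(np.float32)))
    cup=(H[...,2]<60)&(X[...,2]>.04)&(X[...,2]<.11)&(X[...,1]>0.05)&(X[...,1]<.25)&(X[...,0]>.45)&(X[...,0]<.75)
    P=X[cup]; P=P[P[:,2]>.082]; print('cup rim',cv2.minEnclosingCircle(P[:,:2].astype(np.float32)),np.percentile(P[:,2],[5,50,95]))
    deck=(H[...,2]<90)&(abs(X[...,2]-.015)<.004)&(X[...,0]>.45)&(X[...,0]<.85)&(abs(X[...,1]-.12)<.2)
    c=max(cv2.findContours(deck.astype(np.uint8),0,1)[0],key=len)[:,0]; r=cv2.minAreaRect(plane(c,p,.015)[:,:2].astype(np.float32)); print('deck',r,cv2.boxPoints(r).round(3).tolist())
    rack=(H[...,2]<70)&(abs(X[...,2]-.038)<.005)&(X[...,1]<-.25)
    c=max(cv2.findContours(rack.astype(np.uint8),0,1)[0],key=len)[:,0]; r=cv2.minAreaRect(plane(c,p,.038)[:,:2].astype(np.float32)); print('rack',r,cv2.boxPoints(r).round(3).tolist())
for n in ['scene','side']:
    im,d,p=load(f'pics/{n}0.npz')
    y0,y1,x0,x1=(200,350,210,370) if n=='scene' else (140,230,210,360)
    cv2.imwrite(f'pics/z_{n}0.png',cv2.resize(im[y0:y1,x0:x1],None,fx=4.5,fy=4,interpolation=2))
```

```text
scene
red rim centre ((0.5968302488327026, -0.20317675173282623), 0.017390424385666847) 0.08219525001356973
blue rim centre ((0.4454297125339508, -0.08972345292568207), 0.01782996952533722) 0.08213724141038753
green rim centre ((0.6094184517860413, -0.08766386657953262), 0.01787542924284935) 0.08173070164251528
plate ((0.6590458154678345, 0.18455320596694946), (0.11097206920385361, 0.1845688819885254), 2.8904149532318115) [[0.5989999771118164, 0.27390000224113464], [0.608299970626831, 0.08959999680519104], [0.7190999984741211, 0.09520000219345093], [0.7098000049591064, 0.27950000762939453]] 0.022958412087243297
straight ((0.4767317771911621, 0.40879368782043457), (0.18292461335659027, 0.04100126400589943), 31.63241958618164) [[0.3880999982357025, 0.3783000111579895], [0.40959998965263367, 0.3434000015258789], [0.5654000043869019, 0.439300000667572], [0.5439000129699707, 0.4742000102996826]]
rib ((0.47629350423812866, 0.4087848961353302), (0.0814933031797409, 0.011523562483489513), 31.687835693359375) [0.48066249 0.41073475 0.03293877]
mat ((0.428547203540802, 0.10844038426876068), 0.
[... 2008 characters left out ...]
727), 168.3427276611328)
cup rim ((0.566317617893219, 0.13557198643684387), 0.029212430119514465) [0.08247345 0.08824186 0.09266134]
deck ((0.622019350528717, 0.14863482117652893), (0.1899336576461792, 0.2691132426261902), 3.139552354812622) [[0.5199999809265137, 0.27799999713897705], [0.5350000262260437, 0.008999999612569809], [0.7239999771118164, 0.01899999938905239], [0.7089999914169312, 0.2879999876022339]]
rack ((0.5212972164154053, -0.3687865436077118), (0.0773288905620575, 0.2413197159767151), 83.8353042602539) [[0.3970000147819519, -0.39399999380111694], [0.6370000243186951, -0.41999998688697815], [0.6449999809265137, -0.34299999475479126], [0.4050000011920929, -0.31700000166893005]]
```

```bash
cat >> h.py <<'E'
from scipy.spatial.transform import Rotation as Ro
def go(x,y,z,yaw):
    """shift/turn in tool axes to TCP target with tool pointing down, tool-x at yaw deg"""
    o=observe(); R=Ro.from_quat(o['ee_rot']); a=np.radians(yaw)
    T=Ro.from_matrix(np.c_[[np.cos(a),np.sin(a),0],[np.sin(a),-np.cos(a),0],[0,0,-1]])
    s=R.inv().apply(np.array([x,y,z])-o['tcp_pos']); w=(R.inv()*T).as_rotvec()
    print('shift',s.round(4),'turn',w.round(3),'rows',int(max(np.ceil(np.linalg.norm(s)/.05),np.ceil(np.linalg.norm(w)/.15))))
def st():
    o=observe(); X=Ro.from_quat(o['ee_rot']).as_matrix()
    print('t',round(o['time_s'],2),'tcp',o['tcp_pos'].round(4),'yaw',round(float(np.degrees(np.arctan2(X[1,0],X[0,0]))),2),'zax',X[:,2].round(3),'F',o['force'].round(2),'w',round(float(o['gripper_width']),4),'q',o['q'].round(2))
E
python3 - <<'E'
from h import *
im,d,p=load('pics/scene0.npz'); X=cloud(d,p)
for n,(u,v) in dict(green=(138,185),gcap=(127,153),amber=(192,260),acap=(187,230),jar=(165,235),beaker=(380,350),tip=(262,128),spat=(392,227),knob=(262,221),leverbase=(250,262)).items():
    print(n,X[v,u].round(3))
go(.565,.136,.25,90); st()
E
```

```text
green [ 0.74  -0.251  0.112]
gcap [ 0.732 -0.274  0.191]
amber [0.785 0.025 0.109]
acap [0.769 0.004 0.172]
jar [ 0.768 -0.113  0.062]
beaker [0.635 0.393 0.03 ]
tip [ 0.253 -0.331  0.006]
spat [0.331 0.227 0.008]
knob [0.617 0.055 0.12 ]
leverbase [0.675 0.073 0.043]
shift [ 0.5751 -0.541  -0.0195] turn [-1.00e-03 -1.00e-03 -1.19e+00] rows 16
t 0.15 tcp [ 0.2322 -0.58    0.23  ] yaw 21.82 zax [-0.     0.001 -1.   ] F [-0.32 -0.44  0.29] w 0.0873 q [ 1.17  0.33 -0.06  1.46  0.02  1.35 -0.09]
```

View pics/z_scene0.png

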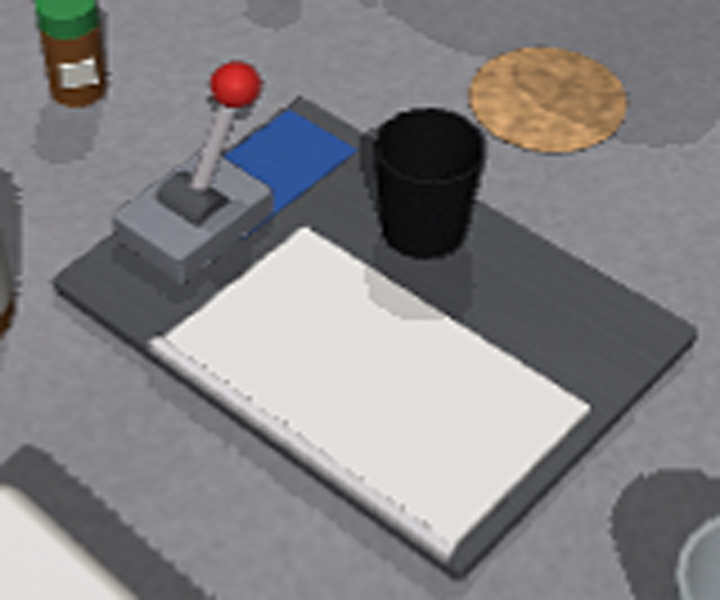

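View pics/z_side0.png

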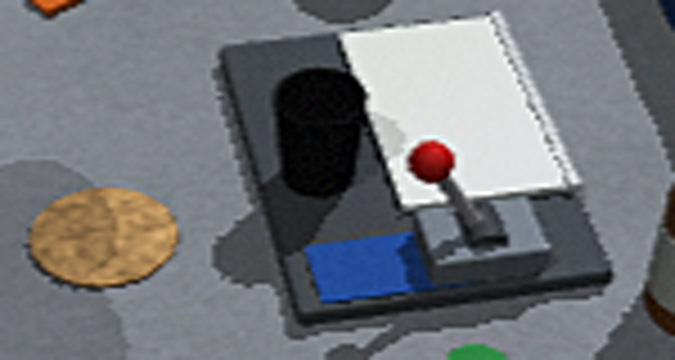

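The zooms show the cup clear of both the lever (pivot housing to its right) and the plate. Now I move above the cup.

```bash
python3 -m pendant '[{"tx":0.575,"ty":-0.541,"tz":-0.02,"wz":-1.19,"claw":0.087},{"tx":0.575,"ty":-0.541,"tz":-0.02,"wz":-1.19,"claw":0.087},{"tx":0.575,"ty":-0.541,"tz":-0.02,"wz":-1.19,"claw":0.087},{"tx":0.575,"ty":-0.541,"tz":-0.02,"wz":-1.19,"claw":0.087},{"tx":0.575,"ty":-0.541,"tz":-0.02,"wz":-1.19,"claw":0.087},{"tx":0.575,"ty":-0.541,"tz":-0.02,"wz":-1.19,"claw":0.087},{"tx":0.575,"ty":-0.541,"tz":-0.02,"wz":-1.19,"claw":0.087},{"tx":0.575,"ty":-0.541,"tz":-0.02,"wz":-1.19,"claw":0.087},{"tx":0.575,"ty":-0.541,"tz":-0.02,"wz":-1.19,"claw":0.087},{"tx":0.575,"ty":-0.541,"tz":-0.02,"wz":-1.19,"claw":0.087}]'
python3 -c "
from h import *
st();go(.565,.136,.25,90)"
```

```text
t 0.15 tcp [ 0.2322 -0.58    0.23  ] yaw 21.82 zax [-0.     0.001 -1.   ] F [-0.32 -0.44  0.29] w 0.0873 q [ 1.17  0.33 -0.06  1.46  0.02  1.35 -0.09]
shift [ 0.5751 -0.541  -0.0195] turn [-1.00e-03 -1.00e-03 -1.19e+00] rows 16invalid input at $[0]: expected keys tx, ty, tz, wx, wy, wz, claw
```

```bash
python3 -m pendant '[{"tx":0.575,"ty":-0.541,"tz":-0.02,"wx":0,"wy":0,"wz":-1.19,"claw":0.087},{"tx":0.575,"ty":-0.541,"tz":-0.02,"wx":0,"wy":0,"wz":-1.19,"claw":0.087},{"tx":0.575,"ty":-0.541,"tz":-0.02,"wx":0,"wy":0,"wz":-1.19,"claw":0.087},{"tx":0.575,"ty":-0.541,"tz":-0.02,"wx":0,"wy":0,"wz":-1.19,"claw":0.087},{"tx":0.575,"ty":-0.541,"tz":-0.02,"wx":0,"wy":0,"wz":-1.19,"claw":0.087},{"tx":0.575,"ty":-0.541,"tz":-0.02,"wx":0,"wy":0,"wz":-1.19,"claw":0.087},{"tx":0.575,"ty":-0.541,"tz":-0.02,"wx":0,"wy":0,"wz":-1.19,"claw":0.087},{"tx":0.575,"ty":-0.541,"tz":-0.02,"wx":0,"wy":0,"wz":-1.19,"claw":0.087},{"tx":0.575,"ty":-0.541,"tz":-0.02,"wx":0,"wy":0,"wz":-1.19,"claw":0.087},{"tx":0.575,"ty":-0.541,"tz":-0.02,"wx":0,"wy":0,"wz":-1.19,"claw":0.087}]'
python3 -c "
from h import *
st();go(.565,.136,.25,90)"
```

```text
time_s: 1.15
tcp_pos: [0.4433, -0.125, 0.2433]
ee_rot: [0.707, 0.707, -0.0, 0.0]
force: [0.8, -0.4, 0.5]
gripper_width: 0.0873
t 1.15 tcp [ 0.4433 -0.125   0.2433] yaw 90.01 zax [ 0.    -0.001 -1.   ] F [ 0.79 -0.39  0.48] w 0.0873 q [ 0.75 -0.01 -0.57  1.83 -0.01  1.32  0.19]
shift [ 0.261   0.1217 -0.0068] turn [0.    0.001 0.   ] rows 6
```

```bash
python3 -m pendant '[{"tx":0.261,"ty":0.122,"tz":-0.007,"wx":0,"wy":0,"wz":0,"claw":0.087},{"tx":0.261,"ty":0.122,"tz":-0.007,"wx":0,"wy":0,"wz":0,"claw":0.087},{"tx":0.261,"ty":0.122,"tz":-0.007,"wx":0,"wy":0,"wz":0,"claw":0.087},{"tx":0.261,"ty":0.122,"tz":-0.007,"wx":0,"wy":0,"wz":0,"claw":0.087},{"tx":0.261,"ty":0.122,"tz":-0.007,"wx":0,"wy":0,"wz":0,"claw":0.087},{"tx":0.261,"ty":0.122,"tz":-0.007,"wx":0,"wy":0,"wz":0,"claw":0.087},{"tx":0.261,"ty":0.122,"tz":-0.007,"wx":0,"wy":0,"wz":0,"claw":0.087},{"tx":0.261,"ty":0.122,"tz":-0.007,"wx":0,"wy":0,"wz":0,"claw":0.087}]'
python3 -c "
from h import *
st();shot('wrist','w1');print(camera_params('wrist'));go(.565,.136,.054,90)"
```

```text
time_s: 1.95
tcp_pos: [0.5647, 0.1347, 0.2496]
ee_rot: [0.706, 0.708, -0.0, -0.001]
force: [0.2, -1.3, -0.7]
gripper_width: 0.0868
t 1.95 tcp [0.5647 0.1347 0.2496] yaw 90.11 zax [-0.001  0.    -1.   ] F [ 0.19 -1.33 -0.73] w 0.0868 q [ 0.32  0.32 -0.79  1.52  0.23  1.4  -0.47]
{'mtx': array([[373.26625802,   0.        , 275.75389028],
       [  0.        , 373.26625802, 211.24980433],
       [  0.        ,   0.        ,   1.        ]]), 'k1': -0.029855363965776354, 'R': array([[ 9.99999748e-01, -5.55765255e-04, -4.41406651e-04],
       [-4.12800073e-04, -9.61372435e-01,  2.75250559e-01],
       [-5.77330884e-04, -2.75250307e-01, -9.61372423e-01]]), 't': array([-0.56385836,  0.08920527,  0.44649237])}
shift [0.0028 0.0004 0.1957] turn [-0.001  0.001 -0.   ] rows 4
```

View pics/w1.png

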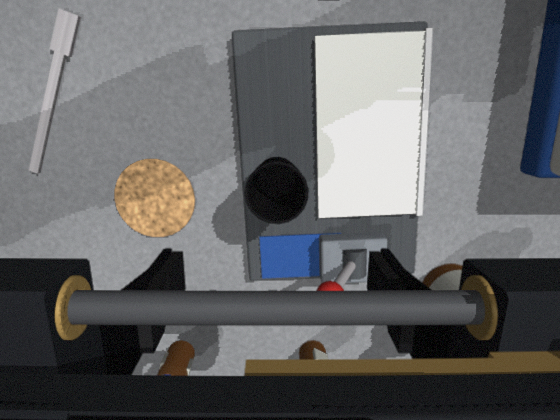

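Wrist view: mat at (155,198), cup mouth (277,190), plate near edge from about (316,38) to (318,217), lever knob at (330,288). I'll measure these here.

```bash
cat >> h.py <<'E'
def plate(im,p,near=(.606,.184)):
    # near edge line: cast onto plate top z=.021; 4 corners
    X=plane(np.c_[np.tile(np.arange(560),420),np.repeat(np.arange(420),560)],p,.021).reshape(420,560,3); H=hsv(im)
    m=((H[...,1]<40)&(H[...,2]>120)&(X[...,0]>.55)&(X[...,0]<.78)&(X[...,1]>.06)&(X[...,1]<.31)).astype(np.uint8)
    n,l,s,c=cv2.connectedComponentsWithStats(m); m=(l==1+s[1:,4].argmax()).astype(np.uint8)
    # near edge pixels: per image point with lowest world x
    c=max(cv2.findContours(m,0,1)[0],key=len)[:,0]; P=plane(c,p,.021)
    return P
E
python3 - <<'E'
from h import *
im,d,p=load('pics/w1.npz'); P=plate(im,p)[:,:2].astype(np.float32)
r=cv2.minAreaRect(P); print('plate',r,cv2.boxPoints(r).round(4).tolist())
a=np.radians(2.95); e=np.c_[P@[np.cos(a),np.sin(a)],P@[-np.sin(a),np.cos(a)]]
lo=np.percentile(e[:,0],2); k=(e[:,0]<lo+.006)&(e[:,1]>e[:,1].min()+.02)&(e[:,1]<e[:,1].max()-.02)
f=np.polyfit(e[k,1],e[k,0],1); print('near line slope',f,'yaw',2.95-np.degrees(f[0]),'res',np.std(e[k,0]-np.polyval(f,e[k,1])),'ylim',e[:,1].min(),e[:,1].max())
ym=(e[:,1].min()+e[:,1].max())/2; xm=np.polyval(f,ym); print('edge mid', xm*np.cos(a)-ym*np.sin(a), xm*np.sin(a)+ym*np.cos(a))
X=cloud(d,p);H=hsv(im)
mat=cv2.inRange(H,(8,60,60),(22,255,255)); c=[q for q in cv2.findContours(mat,0,1)[0] if cv2.contourArea(q)>3000][0][:,0]
print('mat',cv2.fitEllipse(plane(c,p,.004)[:,:2].astype(np.float32)))
m=(X[...,2]>.083)&(X[...,2]<.095)&(H[...,2]<60); m[:,:220]=0;m[:,340:]=0;m[240:]=0
print('cup',cv2.minEnclosingCircle(X[m][:,:2].astype(np.float32)),m.sum(),np.median(X[m][:,2]))
E
```

```text
plate ((0.6660490036010742, 0.18227098882198334), (0.2288438379764557, 0.24572835862636566), 0.6124765872955322) [[0.5503000020980835, 0.30390000343322754], [0.5529000163078308, 0.05820000171661377], [0.7817999720573425, 0.060600001364946365], [0.77920001745224, 0.30640000104904175]]
near line slope [-0.8131549   0.77153469] yaw 49.54034363736481 res 0.0021685958484131906 ylim 0.020399444089942632 0.2751627185575857
edge mid 0.6428971325869206 0.18110743890063513
mat ((0.7256453037261963, -0.10453286021947861), (0.04801224172115326, 0.40351226925849915), 89.62541961669922)
cup ((0.5640696287155151, 0.13596074283123016), 0.027882587164640427) 848 0.0902106331822229
```

```bash
sed -i 's/H\[...,2\]>120/H[...,2]>165/' h.py
cat >> h.py <<'E'
def edge(im,p):
    P=plate(im,p)[:,:2].astype(np.float32); r=cv2.minAreaRect(P); print('plate',r)
    a=np.radians(2.95); e=np.c_[P@[np.cos(a),np.sin(a)],P@[-np.sin(a),np.cos(a)]]
    lo=np.percentile(e[:,0],2); k=(e[:,0]<lo+.006)&(e[:,1]>e[:,1].min()+.02)&(e[:,1]<e[:,1].max()-.02)
    f=np.polyfit(e[k,1],e[k,0],1); ym=(e[:,1].min()+e[:,1].max())/2; xm=np.polyval(f,ym)
    print('yaw',2.95-np.degrees(f[0]),'res',np.std(e[k,0]-np.polyval(f,e[k,1])),'len',np.ptp(e[:,1]),'mid',xm*np.cos(a)-ym*np.sin(a), xm*np.sin(a)+ym*np.cos(a))
E
python3 - <<'E'
from h import *
im,d,p=load('pics/w1.npz'); edge(im,p)
for n in('scene0','side0'):
    i,_,q=load(f'pics/{n}.npz'); edge(i,q)
H=hsv(im)
mat=cv2.inRange(H,(8,60,60),(22,255,255)); mat[250:]=0; c=[q for q in cv2.findContours(mat,0,1)[0] if cv2.contourArea(q)>3000][0][:,0]
print('mat',cv2.fitEllipse(plane(c,p,.004)[:,:2].astype(np.float32)))
E
```

```text
plate ((0.6606141328811646, 0.18566185235977173), (0.11237410455942154, 0.18510200083255768), 3.146390438079834)
yaw 2.78703345717181 res 0.00027607685988913574 len 0.18508635317551536 mid 0.6054670755588965 0.18300328103176905
plate ((0.6585933566093445, 0.18531006574630737), (0.11023575067520142, 0.18293391168117523), 2.9339401721954346)
yaw 3.0135762526692016 res 0.0006589721334343336 len 0.18293420317320394 mid 0.604818257769891 0.18252438735846774
plate ((0.6635692119598389, 0.18904271721839905), (0.11246523261070251, 0.18318912386894226), 2.981416702270508)
yaw 2.312071931028556 res 0.001438447176499913 len 0.18323425153639727 mid 0.6091320799347211 0.18624234211629817
mat ((0.42895862460136414, 0.10974036902189255), (0.08834114670753479, 0.08887488394975662), 115.68329620361328)
```

```bash
python3 -m pendant '[{"tx":0.0015,"ty":0,"tz":0.05,"wx":0,"wy":0,"wz":0,"claw":0.087},{"tx":0.0015,"ty":0,"tz":0.1,"wx":0,"wy":0,"wz":0,"claw":0.087},{"tx":0.0015,"ty":0,"tz":0.13,"wx":0,"wy":0,"wz":0,"claw":0.087},{"tx":0.0015,"ty":0,"tz":0.16,"wx":0,"wy":0,"wz":0,"claw":0.087},{"tx":0.0015,"ty":0,"tz":0.18,"wx":0,"wy":0,"wz":0,"claw":0.087},{"tx":0.0015,"ty":0,"tz":0.193,"wx":0,"wy":0,"wz":0,"claw":0.087},{"tx":0.0015,"ty":0,"tz":0.193,"wx":0,"wy":0,"wz":0,"claw":0.087}]'
python3 -m pendant '[{"tx":0,"ty":0,"tz":0,"wx":0,"wy":0,"wz":0,"claw":0.04},{"tx":0,"ty":0,"tz":0,"wx":0,"wy":0,"wz":0,"claw":0.04},{"tx":0,"ty":0,"tz":0,"wx":0,"wy":0,"wz":0,"claw":0.04},{"tx":0,"ty":0,"tz":0,"wx":0,"wy":0,"wz":0,"claw":0.04},{"tx":0,"ty":0,"tz":0,"wx":0,"wy":0,"wz":0,"claw":0.04},{"tx":0,"ty":0,"tz":0,"wx":0,"wy":0,"wz":0,"claw":0.04},{"tx":0,"ty":0,"tz":0,"wx":0,"wy":0,"wz":0,"claw":0.04},{"tx":0,"ty":0,"tz":0,"wx":0,"wy":0,"wz":0,"claw":0.04}]' 10
python3 -c "
from h import *
st();go(.429,.1095,.09,90)"
```

```text
time_s: 2.7
tcp_pos: [0.5642, 0.1337, 0.0559]
ee_rot: [0.708, 0.706, -0.001, -0.0]
force: [-0.4, -0.6, 0.6]
gripper_width: 0.0867
time_s: 3.5
tcp_pos: [0.5651, 0.1356, 0.0575]
ee_rot: [0.707, 0.707, 0.0, 0.0]
force: [-1.8, -0.7, 5.7]
gripper_width: 0.0554
t 3.5 tcp [0.5651 0.1356 0.0575] yaw 90.0 zax [ 0. -0. -1.] F [-1.8  -0.72  5.72] w 0.0554 q [ 0.27  0.5  -0.72  1.73  0.37  1.05 -0.58]
shift [-0.0261 -0.1361 -0.0325] turn [ 0.  0. -0.] rows 3
```

```bash
python3 -m pendant '[{"tx":0,"ty":0,"tz":-0.015,"wx":0,"wy":0,"wz":0,"claw":0.04},{"tx":0,"ty":0,"tz":-0.04,"wx":0,"wy":0,"wz":0,"claw":0.04},{"tx":-0.006,"ty":-0.03,"tz":-0.05,"wx":0,"wy":0,"wz":0,"claw":0.04},{"tx":-0.012,"ty":-0.06,"tz":-0.05,"wx":0,"wy":0,"wz":0,"claw":0.04},{"tx":-0.018,"ty":-0.09,"tz":-0.05,"wx":0,"wy":0,"wz":0,"claw":0.04},{"tx":-0.023,"ty":-0.12,"tz":-0.05,"wx":0,"wy":0,"wz":0,"claw":0.04},{"tx":-0.026,"ty":-0.136,"tz":-0.05,"wx":0,"wy":0,"wz":0,"claw":0.04},{"tx":-0.026,"ty":-0.136,"tz":-0.05,"wx":0,"wy":0,"wz":0,"claw":0.04}]'
python3 -c "
from h import *
st();shot('side','s1')
im,d,p=load('pics/s1.npz');cv2.imwrite('pics/s1z.png',cv2.resize(im[100:260,150:350],None,fx=4,fy=3.6))"
```

```text
time_s: 4.3
tcp_pos: [0.4275, 0.1089, 0.1077]
ee_rot: [0.707, 0.707, -0.001, 0.001]
force: [0.5, -0.1, -0.5]
gripper_width: 0.0555
t 4.3 tcp [0.4275 0.1089 0.1077] yaw 90.01 zax [ 0.    -0.002 -1.   ] F [ 0.53 -0.1  -0.51] w 0.0555 q [ 0.47  0.11 -0.84  2.03  0.1   1.03 -0.43]
```

View pics/s1z.png

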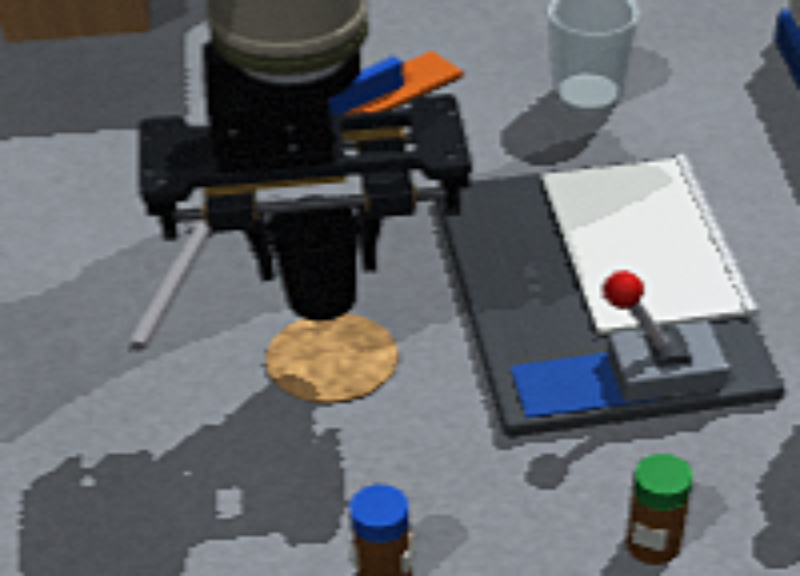

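The cup is held above the mat. The rest of the scene is unchanged. Now I lower it, watching the force.

```bash
python3 -m pendant '[{"tx":0.0005,"ty":0.001,"tz":0.02,"wx":0,"wy":0,"wz":0,"claw":0.04},{"tx":0.0005,"ty":0.001,"tz":0.04,"wx":0,"wy":0,"wz":0,"claw":0.04},{"tx":0.0005,"ty":0.001,"tz":0.05,"wx":0,"wy":0,"wz":0,"claw":0.04},{"tx":0.0005,"ty":0.001,"tz":0.056,"wx":0,"wy":0,"wz":0,"claw":0.04},{"tx":0.0005,"ty":0.001,"tz":0.058,"wx":0,"wy":0,"wz":0,"claw":0.04},{"tx":0.0005,"ty":0.001,"tz":0.058,"wx":0,"wy":0,"wz":0,"claw":0.04}]'
```

```text
time_s: 4.95
tcp_pos: [0.4304, 0.1103, 0.0495]
ee_rot: [0.707, 0.707, 0.0, 0.0]
force: [-0.3, -0.6, -0.7]
gripper_width: 0.0556
```

```bash
python3 -m pendant '[{"tx":0,"ty":0,"tz":0.002,"wx":0,"wy":0,"wz":0,"claw":0.04},{"tx":0,"ty":0,"tz":0.003,"wx":0,"wy":0,"wz":0,"claw":0.04},{"tx":0,"ty":0,"tz":0.003,"wx":0,"wy":0,"wz":0,"claw":0.04}]'
```

```text
time_s: 5.25
tcp_pos: [0.4303, 0.11, 0.0465]
ee_rot: [0.707, 0.707, 0.0, 0.0]
force: [-0.1, 0.3, 1.8]
gripper_width: 0.0553
```

```bash
python3 -m pendant '[{"tx":0,"ty":0,"tz":0.001,"wx":0,"wy":0,"wz":0,"claw":0.06},{"tx":0,"ty":0,"tz":0.001,"wx":0,"wy":0,"wz":0,"claw":0.07},{"tx":0,"ty":0,"tz":0.001,"wx":0,"wy":0,"wz":0,"claw":0.087},{"tx":0,"ty":0,"tz":0.001,"wx":0,"wy":0,"wz":0,"claw":0.087},{"tx":0,"ty":0,"tz":0.001,"wx":0,"wy":0,"wz":0,"claw":0.087},{"tx":0,"ty":0,"tz":-0.03,"wx":0,"wy":0,"wz":0,"claw":0.087},{"tx":0,"ty":0,"tz":-0.07,"wx":0,"wy":0,"wz":0,"claw":0.087},{"tx":0,"ty":0,"tz":-0.12,"wx":0,"wy":0,"wz":0,"claw":0.087},{"tx":0,"ty":0,"tz":-0.15,"wx":0,"wy":0,"wz":0,"claw":0.087},{"tx":0,"ty":0,"tz":-0.15,"wx":0,"wy":0,"wz":0,"claw":0.087}]'
python3 - <<'E'
from h import *
st();im,d,p=shot('side','s2');X=cloud(d,p);H=hsv(im)
m=(np.hypot(X[...,0]-.43,X[...,1]-.11)<.06)&(X[...,2]>.02)&(X[...,2]<.1)&(H[...,2]<80)
for a,b in((.02,.04),(.04,.06),(.074,.085)):
    P=X[m];P=P[(P[:,2]>a)&(P[:,2]<b)];print(a,len(P),cv2.minEnclosingCircle(P[:,:2].astype(np.float32)) if len(P) else '')
print(np.percentile(X[m][:,2],[2,50,98]))
cv2.imwrite('pics/s2z.png',cv2.resize(im[100:260,150:350],None,fx=4,fy=3.6))
go(.477,.408,.2,31.8)
E
```

```text
time_s: 6.25
tcp_pos: [0.4321, 0.1107, 0.2002]
ee_rot: [0.707, 0.707, 0.002, 0.003]
force: [1.1, 0.1, -0.8]
gripper_width: 0.0868
t 6.25 tcp [0.4321 0.1107 0.2002] yaw 89.99 zax [ 0.007 -0.    -1.   ] F [ 1.06  0.12 -0.8 ] w 0.0868 q [ 0.52 -0.01 -0.85  1.92 -0.01  1.23 -0.33]
0.02 91 ((0.4304712414741516, 0.11009328067302704), 0.02637656405568123)
0.04 165 ((0.43116381764411926, 0.10938196629285812), 0.0277148075401783)
0.074 116 ((0.4308886229991913, 0.11159589886665344), 0.030442088842391968)
[0.02251763 0.05972255 0.08119219]
shift [ 0.2978  0.0458 -0.0021] turn [ 4.000e-03 -1.000e-03  1.015e+00] rows 7
```

View pics/s2z.png

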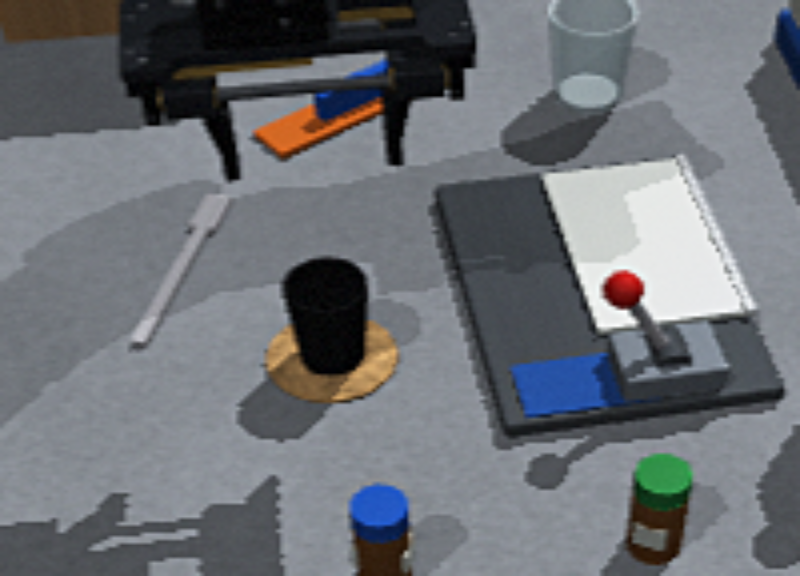

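Cup stands upright on the mat about 2 mm off centre. Next, the straightedge.

```bash
python3 -m pendant '[{"tx":0.298,"ty":0.046,"tz":-0.002,"wx":0,"wy":0,"wz":1.015,"claw":0.05},{"tx":0.298,"ty":0.046,"tz":-0.002,"wx":0,"wy":0,"wz":1.015,"claw":0.05},{"tx":0.298,"ty":0.046,"tz":-0.002,"wx":0,"wy":0,"wz":1.015,"claw":0.05},{"tx":0.298,"ty":0.046,"tz":-0.002,"wx":0,"wy":0,"wz":1.015,"claw":0.05},{"tx":0.298,"ty":0.046,"tz":-0.002,"wx":0,"wy":0,"wz":1.015,"claw":0.05},{"tx":0.298,"ty":0.046,"tz":-0.002,"wx":0,"wy":0,"wz":1.015,"claw":0.05},{"tx":0.298,"ty":0.046,"tz":-0.002,"wx":0,"wy":0,"wz":1.015,"claw":0.05},{"tx":0.298,"ty":0.046,"tz":-0.002,"wx":0,"wy":0,"wz":1.015,"claw":0.05},{"tx":0.298,"ty":0.046,"tz":-0.002,"wx":0,"wy":0,"wz":1.015,"claw":0.05}]'
python3 - <<'E'
from h import *
st();im,d,p=shot('wrist','w2');X=cloud(d,p);H=hsv(im)
m=cv2.inRange(H,(100,120,40),(130,255,255)).astype(bool)&(X[...,2]>.025)&(X[...,2]<.04)
print('rib',cv2.minAreaRect(X[m][:,:2].astype(np.float32)),m.sum())
go(.477,.408,.019,31.8)
E
```

```text
time_s: 7.2
tcp_pos: [0.4739, 0.4106, 0.1959]
ee_rot: [0.961, 0.275, -0.002, -0.0]
force: [0.6, -0.8, 0.0]
gripper_width: 0.0503
t 7.2 tcp [0.4739 0.4106 0.1959] yaw 31.93 zax [-0.003 -0.    -1.   ] F [ 0.55 -0.78  0.05] w 0.0503 q [-0.18  0.48 -0.82  1.47  0.35  1.35 -2.04]
rib ((0.4763016104698181, 0.408825546503067), (0.07957039028406143, 0.01113150455057621), 31.795743942260742) 1170
shift [0.002  0.0018 0.1773] turn [-0.     0.003  0.006] rows 4
```

View pics/w2.png

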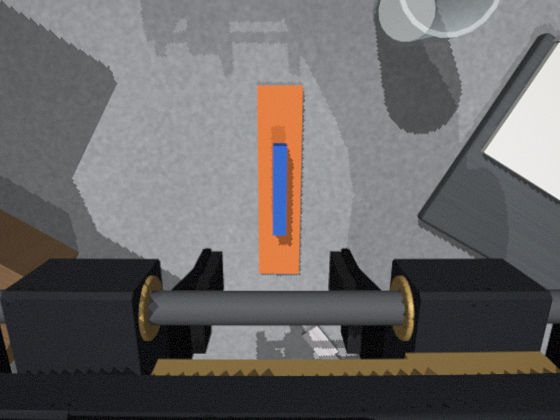

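Rib runs vertically in the picture at (280,190), straight ahead of the jaws. All views put its centre at (0.4765,0.4085). Descending and gripping.

```bash
python3 -m pendant '[{"tx":0.001,"ty":0.003,"tz":0.05,"wx":0,"wy":0,"wz":0.003,"claw":0.05},{"tx":0.001,"ty":0.003,"tz":0.1,"wx":0,"wy":0,"wz":0.003,"claw":0.05},{"tx":0.001,"ty":0.003,"tz":0.13,"wx":0,"wy":0,"wz":0.003,"claw":0.05},{"tx":0.001,"ty":0.003,"tz":0.16,"wx":0,"wy":0,"wz":0.003,"claw":0.05},{"tx":0.001,"ty":0.003,"tz":0.172,"wx":0,"wy":0,"wz":0.003,"claw":0.05},{"tx":0.001,"ty":0.003,"tz":0.177,"wx":0,"wy":0,"wz":0.003,"claw":0.05},{"tx":0.001,"ty":0.003,"tz":0.177,"wx":0,"wy":0,"wz":0.003,"claw":0.05}]'
python3 -c "
from h import *
st()"
```

```text
time_s: 7.95
tcp_pos: [0.4788, 0.4055, 0.0217]
ee_rot: [0.962, 0.273, 0.0, 0.0]
force: [0.6, -0.1, 0.3]
gripper_width: 0.05
t 7.95 tcp [0.4788 0.4055 0.0217] yaw 31.71 zax [ 0.  0. -1.] F [ 0.57 -0.05  0.31] w 0.05 q [-0.22  0.65 -0.74  1.63  0.49  1.06 -2.12]
```

```bash
python3 -m pendant '[{"tx":0,"ty":-0.0037,"tz":0.003,"wx":0,"wy":0,"wz":0,"claw":0.05},{"tx":0,"ty":-0.0037,"tz":0.003,"wx":0,"wy":0,"wz":0,"claw":0.05},{"tx":0,"ty":-0.0037,"tz":0.003,"wx":0,"wy":0,"wz":0,"claw":0.005},{"tx":0,"ty":-0.0037,"tz":0.003,"wx":0,"wy":0,"wz":0,"claw":0.005},{"tx":0,"ty":-0.0037,"tz":0.003,"wx":0,"wy":0,"wz":0,"claw":0.005},{"tx":0,"ty":-0.0037,"tz":0.003,"wx":0,"wy":0,"wz":0,"claw":0.005},{"tx":0,"ty":-0.0037,"tz":0.003,"wx":0,"wy":0,"wz":0,"claw":0.005},{"tx":0,"ty":-0.0037,"tz":0.003,"wx":0,"wy":0,"wz":0,"claw":0.005},{"tx":0,"ty":-0.0037,"tz":0.003,"wx":0,"wy":0,"wz":0,"claw":0.005}]' 25
python3 -c "
from h import *
st()"
```

```text
time_s: 8.85
tcp_pos: [0.4765, 0.4091, 0.0182]
ee_rot: [0.962, 0.273, 0.0, 0.0]
force: [0.5, 0.4, 0.3]
gripper_width: 0.0121
t 8.85 tcp [0.4765 0.4091 0.0182] yaw 31.67 zax [ 0. -0. -1.] F [0.48 0.43 0.33] w 0.0121 q [-0.23  0.66 -0.73  1.62  0.49  1.05 -2.13]
```

```bash
python3 -m pendant '[{"tx":0,"ty":0,"tz":-0.02,"wx":0,"wy":0,"wz":0,"claw":0.005},{"tx":0,"ty":0,"tz":-0.05,"wx":0,"wy":0,"wz":0,"claw":0.005},{"tx":0,"ty":0,"tz":-0.08,"wx":0,"wy":0,"wz":0,"claw":0.005},{"tx":0,"ty":0,"tz":-0.1,"wx":0,"wy":0,"wz":0,"claw":0.005},{"tx":0,"ty":0,"tz":-0.1,"wx":0,"wy":0,"wz":0,"claw":0.005}]'
python3 -c "
from h import *
st();go(.5785,.182,.10,92.9)"
```

```text
time_s: 9.35
tcp_pos: [0.4774, 0.4103, 0.1209]
ee_rot: [0.962, 0.273, 0.002, -0.001]
force: [0.1, 0.8, -2.8]
gripper_width: 0.0119
t 9.35 tcp [0.4774 0.4103 0.1209] yaw 31.67 zax [ 0.003  0.003 -1.   ] F [ 0.1   0.76 -2.83] w 0.0119 q [-0.19  0.54 -0.79  1.55  0.4   1.21 -2.07]
shift [-0.0339  0.2474  0.0207] turn [ 0.002 -0.004 -1.069] rows 8
```

```bash
python3 -m pendant '[{"tx":-0.003,"ty":0.025,"tz":0,"wx":0,"wy":0,"wz":-0.107,"claw":0.005},{"tx":-0.007,"ty":0.05,"tz":0,"wx":0,"wy":0,"wz":-0.214,"claw":0.005},{"tx":-0.010,"ty":0.075,"tz":0,"wx":0,"wy":0,"wz":-0.32,"claw":0.005},{"tx":-0.014,"ty":0.1,"tz":0,"wx":0,"wy":0,"wz":-0.428,"claw":0.005},{"tx":-0.017,"ty":0.125,"tz":0,"wx":0,"wy":0,"wz":-0.535,"claw":0.005},{"tx":-0.02,"ty":0.15,"tz":0,"wx":0,"wy":0,"wz":-0.642,"claw":0.005},{"tx":-0.024,"ty":0.175,"tz":0,"wx":0,"wy":0,"wz":-0.749,"claw":0.005},{"tx":-0.027,"ty":0.2,"tz":0,"wx":0,"wy":0,"wz":-0.856,"claw":0.005},{"tx":-0.031,"ty":0.225,"tz":0,"wx":0,"wy":0,"wz":-0.963,"claw":0.005},{"tx":-0.034,"ty":0.247,"tz":0,"wx":0,"wy":0,"wz":-1.069,"claw":0.005}]'
python3 -m pendant '[{"tx":0,"ty":0,"tz":0,"wx":0,"wy":0,"wz":0,"claw":0.005},{"tx":0,"ty":0,"tz":0,"wx":0,"wy":0,"wz":0,"claw":0.005}]'
python3 - <<'E'
from h import *
st();im,d,p=shot('wrist','w3');X=cloud(d,p);H=hsv(im)
for n in('side','scene'):
    i,dd,pp=shot(n,n+'3'); 
im,d,p=load('pics/scene3.npz'); cv2.imwrite('pics/scene3z.png',cv2.resize(im[150:380,190:450],None,fx=3,fy=2.6))
go(.5785,.182,.05,92.9)
E
```

```text
time_s: 10.35
tcp_pos: [0.577, 0.1792, 0.1165]
ee_rot: [0.687, 0.726, -0.001, -0.0]
force: [0.4, 0.4, -1.8]
gripper_width: 0.0118
time_s: 10.55
tcp_pos: [0.5767, 0.1804, 0.1168]
ee_rot: [0.69, 0.724, -0.001, -0.001]
force: [-0.4, 1.0, -3.1]
gripper_width: 0.0119
t 10.55 tcp [0.5767 0.1804 0.1168] yaw 92.8 zax [-0.002 -0.    -1.   ] F [-0.42  0.97 -3.11] w 0.0119 q [ 0.35  0.56 -0.97  1.61  0.49  1.23 -0.66]
shift [-0.0004  0.0021  0.0677] turn [-0.001 -0.     0.001] rows 2
```

View pics/w3.png

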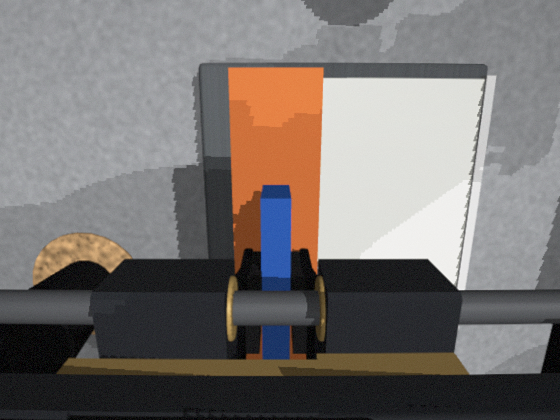

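View pics/scene3z.png

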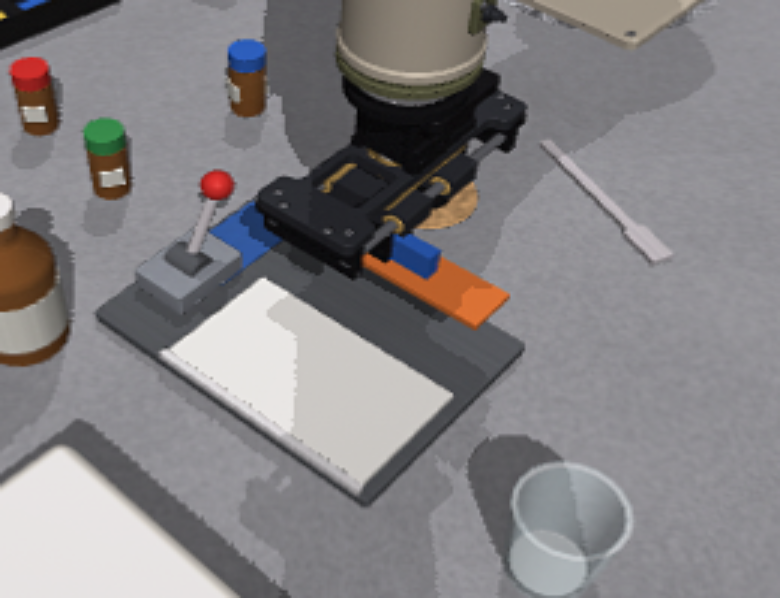

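Straightedge is level and parallel to the plate. I lower it about 8 mm short of the plate edge.

```bash
python3 -m pendant '[{"tx":0,"ty":0.0005,"tz":0.02,"wx":0,"wy":0,"wz":0,"claw":0.005},{"tx":0,"ty":0.0005,"tz":0.04,"wx":0,"wy":0,"wz":0,"claw":0.005},{"tx":0,"ty":0.0005,"tz":0.06,"wx":0,"wy":0,"wz":0,"claw":0.005},{"tx":0,"ty":0.0005,"tz":0.072,"wx":0,"wy":0,"wz":0,"claw":0.005},{"tx":0,"ty":0.0005,"tz":0.078,"wx":0,"wy":0,"wz":0,"claw":0.005},{"tx":0,"ty":0.0005,"tz":0.081,"wx":0,"wy":0,"wz":0,"claw":0.005},{"tx":0,"ty":0.0005,"tz":0.081,"wx":0,"wy":0,"wz":0,"claw":0.005},{"tx":0,"ty":0.0005,"tz":0.081,"wx":0,"wy":0,"wz":0,"claw":0.005}]'
python3 - <<'E'
from h import *
st();im,d,p=shot('wrist','w4')
go(.5785,.182,.034,92.9)
E
```

```text
time_s: 11.5
tcp_pos: [0.5782, 0.1814, 0.038]
ee_rot: [0.689, 0.725, 0.0, 0.0]
force: [-0.4, -0.6, -1.3]
gripper_width: 0.0114
t 11.5 tcp [0.5782 0.1814 0.038 ] yaw 92.92 zax [ 0.001  0.    -1.   ] F [-0.43 -0.65 -1.3 ] w 0.0114 q [ 0.31  0.65 -0.91  1.67  0.57  1.1  -0.71]
shift [0.0007 0.0003 0.004 ] turn [ 0.001 -0.     0.   ] rows 1
```

View pics/w4.png

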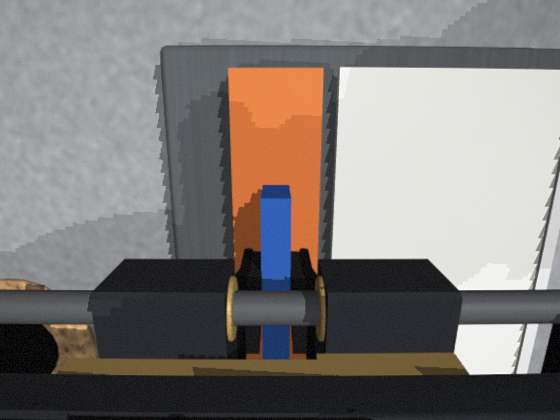

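Straightedge far end at row 68, plate corner at (340,67): the ends look even. Small gap with parallel edges. Computing these.

Run:
```python
from h import *
im,d,p=load('pics/w4.npz');H=hsv(im);X=cloud(d,p)
a=np.radians(2.9);ex=np.array([np.cos(a),np.sin(a)]);ey=np.array([-np.sin(a),np.cos(a)])
def rows(mask,z,side):
    o=[]
    for v in range(80,240,4):
        k=np.where(mask[v])[0]
        if len(k): o.append((k.max()+.5 if side else k.min()-.5,v))
    P=plane(o,p,z)[:,:2]; f=np.polyfit(P@ey,P@ex,1); return f,P
om=cv2.inRange(H,(5,150,60),(17,255,255))>0; om[:, :210]=0;om[:,340:]=0
print('orange z',np.nanmedian(X[...,2][om&(np.arange(420)[:,None]<230)]))
wm=(H[...,1]<40)&(H[...,2]>150); wm[:,:328]=0; wm[:,420:]=0
zo=.0258
fo,_=rows(om,zo,1); fl,_=rows(om,zo,0); fw,_=rows(wm,.021,0)
y0=.2
for n,f in(('orange R',fo),('orange L',fl),('plate',fw)): print(n,'x@y.2',np.polyval(f,.2),'ang deg',-np.degrees(f[0]))
vo=np.where(om[:,280])[0].min()-.5; vw=np.where(wm[:,360])[0].min()-.5; 
print('end y orange',plane([(280,vo)],p,zo)[0,:2]@ey,'plate',plane([(360,vw)],p,.021)[0,:2]@ey,'xe',np.array([.6055,.183])@ex,np.array([.6055,.183])@ey)
```

```text
orange z 0.026421363005795572
orange R x@y.2 0.6056663317080254 ang deg 0.015696051190069303
orange L x@y.2 0.5655805647130047 ang deg 0.1629667887081859
plate x@y.2 0.6133525987104466 ang deg -0.056762511886357496
end y orange 0.24206126718927998 plate 0.2693830041270487 xe 0.6139830788090633 0.15213161714825615
```

Run:
```python
from h import *
im,d,p=load('pics/w4.npz');H=hsv(im)
a=np.radians(2.9);ey=np.array([-np.sin(a),np.cos(a)])
om=cv2.inRange(H,(5,150,60),(17,255,255))>0
for u in (240,260,280,300,315):
    v=np.where(om[:,u])[0].min(); print(u,v,plane([(u,v-.5)],p,.0258)[0,:2]@ey)
print(im[60:72,280].tolist())
for u in (350,370,400):
    wm=(H[...,1]<40)&(H[...,2]>190);v=np.where(wm[50:,u])[0].min()+50; print(u,v,plane([(u,v-.5)],p,.021)[0,:2]@ey)
```

```text
240 68 0.24207394233712887
260 68 0.24206263529605743
280 68 0.24206126718927998
300 68 0.24206983213116778
315 68 0.2420827880567586
[[104, 97, 96], [97, 93, 92], [90, 86, 84], [96, 91, 87], [93, 88, 87], [94, 90, 84], [93, 88, 89], [89, 110, 153], [73, 127, 221], [76, 140, 238], [74, 139, 235], [72, 136, 235]]
350 67 0.2429844806621366
370 68 0.242620205816228
400 68 0.2427075862856908
```

```bash
python3 -m pendant '[{"tx":0.0005,"ty":0,"tz":0.002,"wx":0,"wy":0,"wz":0,"claw":0.005},{"tx":0.0005,"ty":0,"tz":0.004,"wx":0,"wy":0,"wz":0,"claw":0.005},{"tx":0.0005,"ty":0,"tz":0.004,"wx":0,"wy":0,"wz":0,"claw":0.005},{"tx":0.0005,"ty":0,"tz":0.004,"wx":0,"wy":0,"wz":0,"claw":0.005}]'
python3 -m pendant '[{"tx":0,"ty":0.002,"tz":0,"wx":0,"wy":0,"wz":0,"claw":0.005},{"tx":0,"ty":0.004,"tz":0,"wx":0,"wy":0,"wz":0,"claw":0.005},{"tx":0,"ty":0.006,"tz":0,"wx":0,"wy":0,"wz":0,"claw":0.005},{"tx":0,"ty":0.006,"tz":0,"wx":0,"wy":0,"wz":0,"claw":0.005},{"tx":0,"ty":0.006,"tz":0,"wx":0,"wy":0,"wz":0,"claw":0.005}]'
```

```text
time_s: 11.95
tcp_pos: [0.5777, 0.1816, 0.0332]
ee_rot: [0.689, 0.725, -0.0, 0.0]
force: [-0.5, 0.7, -1.8]
gripper_width: 0.012
time_s: 12.45
tcp_pos: [0.5838, 0.1819, 0.0332]
ee_rot: [0.689, 0.725, 0.0, 0.0]
force: [0.3, 0.1, -1.4]
gripper_width: 0.012
```

```bash
python3 -m pendant '[{"tx":0,"ty":0.001,"tz":0,"wx":0,"wy":0,"wz":0,"claw":0.005},{"tx":0,"ty":0.001,"tz":0,"wx":0,"wy":0,"wz":0,"claw":0.005},{"tx":0,"ty":0.001,"tz":0,"wx":0,"wy":0,"wz":0,"claw":0.005}]'
python3 -m pendant '[{"tx":0,"ty":0.001,"tz":0,"wx":0,"wy":0,"wz":0,"claw":0.005},{"tx":0,"ty":0.001,"tz":0,"wx":0,"wy":0,"wz":0,"claw":0.005},{"tx":0,"ty":0.001,"tz":0,"wx":0,"wy":0,"wz":0,"claw":0.005}]'
```

```text
time_s: 12.75
tcp_pos: [0.5847, 0.1819, 0.0332]
ee_rot: [0.689, 0.725, -0.0, 0.0]
force: [0.7, -0.1, -2.9]
gripper_width: 0.0115
time_s: 13.05
tcp_pos: [0.5857, 0.182, 0.0332]
ee_rot: [0.689, 0.725, -0.0, 0.0]
force: [0.4, -0.1, -1.8]
gripper_width: 0.012
```

```bash
python3 -m pendant '[{"tx":0,"ty":0.001,"tz":0,"wx":0,"wy":0,"wz":0,"claw":0.005},{"tx":0,"ty":0.001,"tz":0,"wx":0,"wy":0,"wz":0,"claw":0.005},{"tx":0,"ty":0.001,"tz":0,"wx":0,"wy":0,"wz":0,"claw":0.005}]'
python3 -m pendant '[{"tx":0,"ty":0.001,"tz":0,"wx":0,"wy":0,"wz":0,"claw":0.005},{"tx":0,"ty":0.001,"tz":0,"wx":0,"wy":0,"wz":0,"claw":0.005},{"tx":0,"ty":0.001,"tz":0,"wx":0,"wy":0,"wz":0,"claw":0.005}]'
```

```text
time_s: 13.35
tcp_pos: [0.5858, 0.1821, 0.0332]
ee_rot: [0.689, 0.725, -0.001, -0.0]
force: [-5.0, -1.3, 3.1]
gripper_width: 0.0119
time_s: 13.65
tcp_pos: [0.5858, 0.182, 0.0332]
ee_rot: [0.689, 0.725, -0.002, -0.001]
force: [-11.2, -2.6, 6.3]
gripper_width: 0.0117
```

Contact at TCP x = 0.5858, which puts the edge at 0.6058, matching the camera (0.6055). I ease the push, set it down and release.

```bash
python3 -m pendant '[{"tx":0,"ty":-0.0015,"tz":0,"wx":0,"wy":0,"wz":0,"claw":0.005},{"tx":0,"ty":-0.0015,"tz":0.0005,"wx":0,"wy":0,"wz":0,"claw":0.005},{"tx":0,"ty":-0.0015,"tz":0.0005,"wx":0,"wy":0,"wz":0,"claw":0.005}]'
python3 -m pendant '[{"tx":0,"ty":0,"tz":0,"wx":0,"wy":0,"wz":0,"claw":0.02},{"tx":0,"ty":0,"tz":0,"wx":0,"wy":0,"wz":0,"claw":0.03},{"tx":0,"ty":0,"tz":0,"wx":0,"wy":0,"wz":0,"claw":0.035},{"tx":0,"ty":0,"tz":0,"wx":0,"wy":0,"wz":0,"claw":0.035},{"tx":0,"ty":0,"tz":-0.02,"wx":0,"wy":0,"wz":0,"claw":0.035},{"tx":0,"ty":0,"tz":-0.05,"wx":0,"wy":0,"wz":0,"claw":0.035},{"tx":0,"ty":0,"tz":-0.1,"wx":0,"wy":0,"wz":0,"claw":0.035},{"tx":0,"ty":0,"tz":-0.15,"wx":0,"wy":0,"wz":0,"claw":0.035},{"tx":-0.05,"ty":0,"tz":-0.19,"wx":0,"wy":0,"wz":0,"claw":0.035},{"tx":-0.08,"ty":0,"tz":-0.19,"wx":0,"wy":0,"wz":0,"claw":0.035}]'
cat >> h.py <<'E'
def straight(f):
    im,d,p=load(f'pics/{f}.npz');H=hsv(im);X=cloud(d,p)
    a=np.radians(2.9);ex=np.array([np.cos(a),np.sin(a)]);ey=np.array([-np.sin(a),np.cos(a)])
    near=(X[...,0]>.5)&(X[...,0]<.7)&(X[...,1]>.05)&(X[...,1]<.32)&(X[...,2]<.03)
    om=(cv2.inRange(H,(5,150,60),(17,255,255))>0)&near
    c=np.vstack([q[:,0] for q in cv2.findContours(om.astype(np.uint8),0,1)[0] if len(q)>15]); P=plane(c,p,.021)[:,:2]
    r=cv2.minAreaRect(P.astype(np.float32)); print(f,'se rect',r,'ex',np.array(r[0])@ex-.6139,'ey',np.array(r[0])@ey-.1521,'z',np.nanmedian(X[om][:,2]))
E
python3 -c "
from h import *
st();
for n in('wrist','scene','side'):
    shot(n,n+'5');straight(n+'5')
im,d,p=load('pics/scene5.npz'); cv2.imwrite('pics/scene5z.png',cv2.resize(im[190:360,200:400],None,fx=4,fy=3.5,interpolation=2))
"
```

```text
time_s: 13.95
tcp_pos: [0.5858, 0.1821, 0.0332]
ee_rot: [0.689, 0.725, -0.0, 0.0]
force: [-6.3, -2.4, 6.7]
gripper_width: 0.0117
time_s: 14.95
tcp_pos: [0.5913, 0.1037, 0.2271]
ee_rot: [0.687, 0.726, 0.003, 0.002]
force: [1.3, -0.7, -1.1]
gripper_width: 0.0351
t 14.95 tcp [0.5913 0.1037 0.2271] yaw 93.14 zax [ 0.006  0.001 -1.   ] F [ 1.33 -0.65 -1.14] w 0.0351 q [ 0.52  0.45 -1.01  1.5   0.39  1.4  -0.46]
wrist5 se rect ((0.5567993521690369, 0.1849171221256256), (0.040332093834877014, 0.16183118522167206), 3.013648748397827) ex -0.04845820804230816 ey 0.004410193082613589 z 0.021520182865891566
scene5 se rect ((0.5421375632286072, 0.20058616995811462), (0.04316620156168938, 0.18173198401927948), 3.138301134109497) ex -0.06230847727001598 ey 0.02080095747084587 z 0.02261507987774368
side5 se rect ((0.5406879186630249, 0.20144128799438477), (0.04117593541741371, 0.1851130872964859), 3.401334285736084) ex -0.06371300242313238 ey 0.021728322186985227 z 0.02229119283982038
```

View pics/wrist5.png

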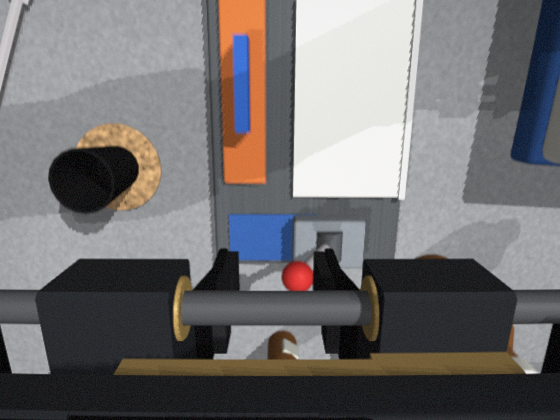

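View pics/scene5z.png

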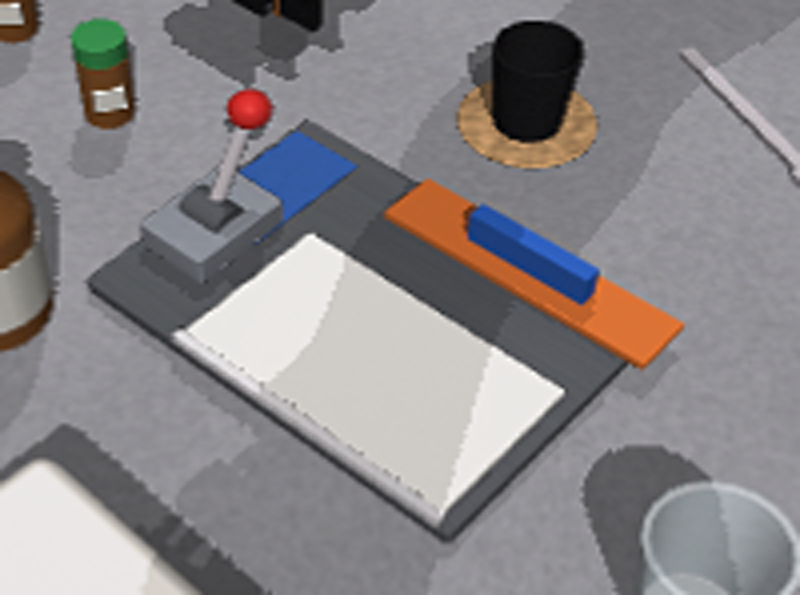

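The straightedge has been knocked about 43 mm out and 21 mm along; that is the announced disturbance. The gripper was already clear of it. It still lies flat on the deck, so I'll re-measure and put it right.

```bash
python3 -c "
from h import *
go(.542,.12,.22,92.9)"; python3 -m pendant '[{"tx":0.02,"ty":-0.048,"tz":0.007,"wx":0,"wy":0,"wz":0,"claw":0.035},{"tx":0.02,"ty":-0.048,"tz":0.007,"wx":0,"wy":0,"wz":0,"claw":0.035},{"tx":0.02,"ty":-0.048,"tz":0.007,"wx":0,"wy":0,"wz":0,"claw":0.035},{"tx":0.02,"ty":-0.048,"tz":0.007,"wx":0,"wy":0,"wz":0,"claw":0.035}]'
cat >> h.py <<'E'
def rib(f,xy=(.56,.19),zs=(.04,.052)):
    im,d,p=load(f'pics/{f}.npz');H=hsv(im);X=cloud(d,p)
    m=cv2.inRange(H,(100,120,40),(130,255,255)).astype(bool)&(X[...,2]>zs[0])&(X[...,2]<zs[1])&(np.hypot(X[...,0]-xy[0],X[...,1]-xy[1])<.13)
    print(f,'rib',cv2.minAreaRect(X[m][:,:2].astype(np.float32)),m.sum(),np.median(X[m],0))
E
python3 -c "
from h import *
st();
for n in('wrist','scene'):
    shot(n,n+'6');straight(n+'6');rib(n+'6')
edge(*[load('pics/wrist6.npz')[i] for i in (0,2)])
"
```

```text
shift [ 0.0237 -0.0484  0.0031] turn [ 0.001  0.002 -0.005] rows 2
time_s: 15.5
tcp_pos: [0.5418, 0.1199, 0.2159]
ee_rot: [0.689, 0.725, 0.0, 0.0]
force: [1.0, 0.1, 1.3]
gripper_width: 0.0344
t 15.5 tcp [0.5418 0.1199 0.2159] yaw 92.94 zax [ 0.001  0.    -1.   ] F [1.02 0.12 1.26] w 0.0344 q [ 0.57  0.36 -1.06  1.63  0.32  1.34 -0.49]
wrist6 se rect ((0.5390244722366333, 0.19649428129196167), (0.0397866852581501, 0.1688399761915207), 3.4321818351745605) ex -0.06562460218246324 ey 0.016871809478526623 z 0.021595454086209626
wrist6 rib ((0.5383551716804504, 0.20271584391593933), (0.011005308479070663, 0.07905557006597519), 3.233041524887085) 1372 [0.53847335 0.2043885  0.04755437]
scene6 se rect ((0.5394889116287231, 0.2018536925315857), (0.04354168474674225, 0.18127837777137756), 3.168760299682617) ex -0.06488960919965159 ey 0.022200859872316347 z 0.022632230458364568
scene6 rib ((0.5388935804367065, 0.20277820527553558), (0.014719239436089993, 0.07983501255512238), 4.770170211791992) 235 [0.54136078 0.20626404 0.048239  ]
plate ((0.6909434795379639, 0.16902506351470947), (0.1706925332546234, 0.2233077436685562), 2.8498618602752686)
yaw 3.0119293241884377 res 0.000671497433813868 len 0.22338842914679166 mid 0.6064043854216901 0.16458562770885193
```

View pics/wrist6.png

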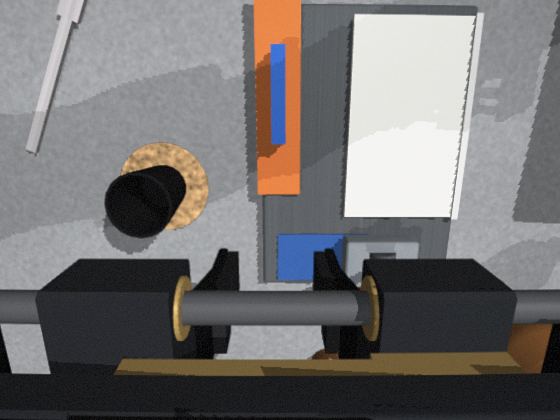

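The rib is now at (278,95) in the picture, i.e. world (0.5384, 0.2027), yaw 93.2 deg. Regrasping.

```bash
python3 -c "
from h import *
shot('scene','scene7');straight('scene7');go(.5384,.2027,.1,93.2)"; python3 -m pendant '[{"tx":0.02,"ty":0,"tz":0.03,"wx":0,"wy":0,"wz":-0.004,"claw":0.04},{"tx":0.05,"ty":-0.005,"tz":0.06,"wx":0,"wy":0,"wz":-0.004,"claw":0.04},{"tx":0.083,"ty":-0.0075,"tz":0.1,"wx":0,"wy":0,"wz":-0.004,"claw":0.04},{"tx":0.083,"ty":-0.0075,"tz":0.116,"wx":0,"wy":0,"wz":-0.004,"claw":0.04},{"tx":0.083,"ty":-0.0075,"tz":0.116,"wx":0,"wy":0,"wz":-0.004,"claw":0.04}]'; python3 -c "
from h import *
st();go(.5384,.2027,.034,93.2)"
```

```text
scene7 se rect ((0.5393046140670776, 0.20184054970741272), (0.04362640529870987, 0.18126146495342255), 3.3923609256744385) ex -0.06507433567606458 ey 0.022197058034899353 z 0.0226574975405646
shift [0.083  0.0005 0.1159] turn [ 0.    -0.001 -0.005] rows 3
time_s: 16.15
tcp_pos: [0.5283, 0.2023, 0.0972]
ee_rot: [0.687, 0.727, -0.002, -0.001]
force: [-0.5, -0.6, -0.5]
gripper_width: 0.0399
t 16.15 tcp [0.5283 0.2023 0.0972] yaw 93.25 zax [-0.004 -0.001 -1.   ] F [-0.47 -0.64 -0.52] w 0.0399 q [ 0.35  0.51 -0.99  1.73  0.47  1.16 -0.73]
shift [-0.0002  0.0104  0.0632] turn [-0.004  0.     0.001] rows 2
```

```bash
python3 -m pendant '[{"tx":0,"ty":0.0085,"tz":0,"wx":0,"wy":0,"wz":0,"claw":0.04},{"tx":0,"ty":0.0085,"tz":0.03,"wx":0,"wy":0,"wz":0,"claw":0.04},{"tx":0,"ty":0.0085,"tz":0.045,"wx":0,"wy":0,"wz":0,"claw":0.04},{"tx":0,"ty":0.0085,"tz":0.045,"wx":0,"wy":0,"wz":0,"claw":0.04},{"tx":0,"ty":0.0085,"tz":0.045,"wx":0,"wy":0,"wz":0,"claw":0.04}]'; python3 -c "
from h import *
st();go(.5384,.2027,.034,93.2)"
```

```text
time_s: 16.65
tcp_pos: [0.5388, 0.2025, 0.0557]
ee_rot: [0.688, 0.726, 0.0, 0.0]
force: [0.1, 0.2, 1.6]
gripper_width: 0.0402
t 16.65 tcp [0.5388 0.2025 0.0557] yaw 93.11 zax [ 0.001  0.    -1.   ] F [0.12 0.23 1.56] w 0.0402 q [ 0.31  0.58 -0.95  1.74  0.52  1.1  -0.76]
shift [ 0.0002 -0.0004  0.0217] turn [ 0.001 -0.    -0.002] rows 1
```

```bash
python3 -m pendant '[{"tx":0,"ty":0,"tz":0.015,"wx":0,"wy":0,"wz":0,"claw":0.04},{"tx":0,"ty":0,"tz":0.022,"wx":0,"wy":0,"wz":0,"claw":0.04},{"tx":0,"ty":0,"tz":0.022,"wx":0,"wy":0,"wz":0,"claw":0.04},{"tx":0,"ty":0,"tz":0.022,"wx":0,"wy":0,"wz":0,"claw":0.005},{"tx":0,"ty":0,"tz":0.022,"wx":0,"wy":0,"wz":0,"claw":0.005},{"tx":0,"ty":0,"tz":0.022,"wx":0,"wy":0,"wz":0,"claw":0.005},{"tx":0,"ty":0,"tz":0.022,"wx":0,"wy":0,"wz":0,"claw":0.005},{"tx":0,"ty":0,"tz":0.022,"wx":0,"wy":0,"wz":0,"claw":0.005},{"tx":0,"ty":0,"tz":0.022,"wx":0,"wy":0,"wz":0,"claw":0.005},{"tx":0,"ty":0,"tz":0.022,"wx":0,"wy":0,"wz":0,"claw":0.005}]' 25
python3 -m pendant '[{"tx":0,"ty":0,"tz":-0.005,"wx":0,"wy":0,"wz":0,"claw":0.005},{"tx":0,"ty":0,"tz":-0.008,"wx":0,"wy":0,"wz":0,"claw":0.005},{"tx":0,"ty":0,"tz":-0.008,"wx":0,"wy":0,"wz":0,"claw":0.005}]'
python3 -c "
from h import *
st();go(.577,.182,.042,92.9)"
```

```text
time_s: 17.65
tcp_pos: [0.5384, 0.2027, 0.033]
ee_rot: [0.687, 0.726, 0.0, 0.0]
force: [0.2, 0.0, 2.1]
gripper_width: 0.0116
time_s: 17.95
tcp_pos: [0.5381, 0.2027, 0.0411]
ee_rot: [0.687, 0.726, 0.0, 0.0]
force: [-0.2, 0.7, -2.2]
gripper_width: 0.0118
t 17.95 tcp [0.5381 0.2027 0.0411] yaw 93.15 zax [ 0. -0. -1.] F [-0.23  0.7  -2.17] w 0.0118 q [ 0.3   0.6  -0.94  1.75  0.54  1.07 -0.77]
shift [-0.0228  0.0377 -0.0009] turn [0.    0.    0.004] rows 1
```

```bash
python3 -m pendant '[{"tx":-0.006,"ty":0.01,"tz":0,"wx":0,"wy":0,"wz":0.004,"claw":0.005},{"tx":-0.012,"ty":0.02,"tz":0,"wx":0,"wy":0,"wz":0.004,"claw":0.005},{"tx":-0.018,"ty":0.03,"tz":0,"wx":0,"wy":0,"wz":0.004,"claw":0.005},{"tx":-0.0225,"ty":0.0375,"tz":0,"wx":0,"wy":0,"wz":0.004,"claw":0.005},{"tx":-0.0225,"ty":0.0375,"tz":0,"wx":0,"wy":0,"wz":0.004,"claw":0.005},{"tx":-0.0225,"ty":0.0375,"tz":0,"wx":0,"wy":0,"wz":0.004,"claw":0.005}]'
cat > gap.py <<'E'
from h import *
import sys
f=sys.argv[1]; im,d,p=shot('wrist',f);H=hsv(im); st()
a=np.radians(2.9);ex=np.array([np.cos(a),np.sin(a)]);ey=np.array([-np.sin(a),np.cos(a)])
zo=float(sys.argv[2])
om=cv2.inRange(H,(5,150,60),(17,255,255))>0; om[:,:200]=0;om[:,350:]=0
wm=(H[...,1]<40)&(H[...,2]>150); wm[:,:300]=0; wm[:,450:]=0
def rows(mask,z,side):
    o=[]
    for v in range(80,240,4):
        k=np.where(mask[v])[0]
        if len(k): o.append((k.max()+.5 if side else k.min()-.5,v))
    P=plane(o,p,z)[:,:2]; g=np.polyfit(P@ey,P@ex,1); return np.polyval(g,.2),-np.degrees(g[0])
print('orange',rows(om,zo,1),'plate',rows(wm,.021,0))
vo=[np.where(om[30:,u])[0].min()+29.5 for u in(250,270,290)]; vw=[np.where(wm[30:,u])[0].min()+29.5 for u in(370,390,410)]
print('ends',[plane([(u,v)],p,zo)[0,:2]@ey for u,v in zip((250,270,290),vo)],[plane([(u,v)],p,.021)[0,:2]@ey for u,v in zip((370,390,410),vw)])
E
python3 gap.py w8 .029
```

```text
time_s: 18.55
tcp_pos: [0.5766, 0.1824, 0.0405]
ee_rot: [0.689, 0.725, -0.0, -0.0]
force: [-0.6, -0.3, -2.6]
gripper_width: 0.0117
t 18.6 tcp [0.5763 0.1827 0.0406] yaw 92.95 zax [-0.  0. -1.] F [-0.42 -0.22 -3.21] w 0.0121 q [ 0.31  0.65 -0.91  1.67  0.56  1.1  -0.71]
orange (np.float64(0.6040606195940043), np.float64(0.02289530444965945)) plate (np.float64(0.6133364424377031), np.float64(-0.115359191971668))
ends [np.float64(0.2430812970120694), np.float64(0.24307254319981159), np.float64(0.24307368310392125)] [np.float64(0.2593621594752267), np.float64(0.25942786375953497), np.float64(0.25950686465139233)]
```

View pics/w8.png

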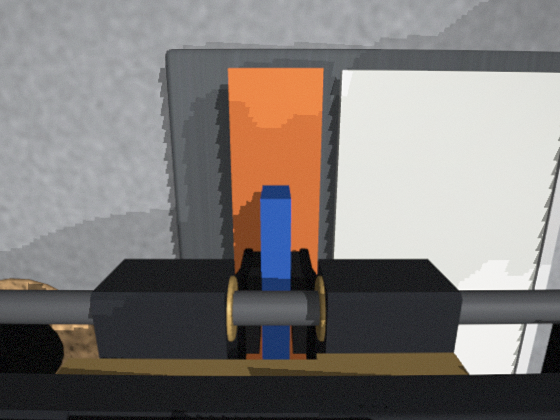

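Orange far end at row 68 and plate corner at (342,70): ends even within 1 mm, edges parallel. Lowering and pushing flush.

```bash
python3 -m pendant '[{"tx":0,"ty":0,"tz":0.004,"wx":0,"wy":0,"wz":0,"claw":0.005},{"tx":0,"ty":0,"tz":0.0075,"wx":0,"wy":0,"wz":0,"claw":0.005},{"tx":0,"ty":0.002,"tz":0.0075,"wx":0,"wy":0,"wz":0,"claw":0.005},{"tx":0,"ty":0.005,"tz":0.0075,"wx":0,"wy":0,"wz":0,"claw":0.005},{"tx":0,"ty":0.008,"tz":0.0075,"wx":0,"wy":0,"wz":0,"claw":0.005},{"tx":0,"ty":0.008,"tz":0.0075,"wx":0,"wy":0,"wz":0,"claw":0.005},{"tx":0,"ty":0.008,"tz":0.0075,"wx":0,"wy":0,"wz":0,"claw":0.005}]'
python3 -m pendant '[{"tx":0,"ty":0.001,"tz":0,"wx":0,"wy":0,"wz":0,"claw":0.005},{"tx":0,"ty":0.001,"tz":0,"wx":0,"wy":0,"wz":0,"claw":0.005},{"tx":0,"ty":0.001,"tz":0,"wx":0,"wy":0,"wz":0,"claw":0.005}]'
```

```text
time_s: 19.3
tcp_pos: [0.5848, 0.1827, 0.0331]
ee_rot: [0.689, 0.725, -0.0, -0.0]
force: [-0.6, -0.4, -2.4]
gripper_width: 0.0117
time_s: 19.6
tcp_pos: [0.5857, 0.1827, 0.0332]
ee_rot: [0.689, 0.725, -0.0, 0.0]
force: [0.4, -0.4, -1.6]
gripper_width: 0.012
```

```bash
python3 -m pendant '[{"tx":0,"ty":0.001,"tz":0,"wx":0,"wy":0,"wz":0,"claw":0.005},{"tx":0,"ty":0.001,"tz":0,"wx":0,"wy":0,"wz":0,"claw":0.005},{"tx":0,"ty":0.001,"tz":0,"wx":0,"wy":0,"wz":0,"claw":0.005}]'
python3 -m pendant '[{"tx":0,"ty":0,"tz":0,"wx":0,"wy":0,"wz":0,"claw":0.02},{"tx":0,"ty":0,"tz":0,"wx":0,"wy":0,"wz":0,"claw":0.03},{"tx":0,"ty":0,"tz":0,"wx":0,"wy":0,"wz":0,"claw":0.035},{"tx":0,"ty":0,"tz":0,"wx":0,"wy":0,"wz":0,"claw":0.035},{"tx":0,"ty":0,"tz":0,"wx":0,"wy":0,"wz":0,"claw":0.035},{"tx":0,"ty":0,"tz":-0.02,"wx":0,"wy":0,"wz":0,"claw":0.035},{"tx":0,"ty":0,"tz":-0.05,"wx":0,"wy":0,"wz":0,"claw":0.035},{"tx":0,"ty":0,"tz":-0.07,"wx":0,"wy":0,"wz":0,"claw":0.035},{"tx":0,"ty":0,"tz":-0.07,"wx":0,"wy":0,"wz":0,"claw":0.035}]'
python3 gap.py w9 .021; python3 -c "
from h import *
for n in('scene','side'): shot(n,n+'9');straight(n+'9')"
```

```text
time_s: 19.9
tcp_pos: [0.5858, 0.1827, 0.033]
ee_rot: [0.689, 0.725, -0.001, -0.0]
force: [-4.6, 0.0, 0.3]
gripper_width: 0.0114
time_s: 20.8
tcp_pos: [0.5882, 0.1836, 0.1062]
ee_rot: [0.689, 0.725, 0.002, 0.001]
force: [0.0, 0.8, -0.3]
gripper_width: 0.0348
t 20.85 tcp [0.5875 0.183  0.1044] yaw 92.91 zax [ 0.002  0.    -1.   ] F [-0.77 -0.11 -0.43] w 0.0345 q [ 0.33  0.59 -0.95  1.6   0.51  1.21 -0.67]
orange (np.float64(0.6130293652261536), np.float64(0.027780210969603175)) plate (np.float64(0.6135154617285942), np.float64(-0.04022328533160633))
ends [np.float64(0.2430637785865052), np.float64(0.24305763647163725), np.float64(0.24306466298721124)] [np.float64(0.27149726253015366), np.float64(0.24271599707124644), np.float64(0.2428032166633842)]
scene9 se rect ((0.5834028124809265, 0.1816335916519165), (0.03929631784558296, 0.18210077285766602), 2.9562017917633057) ex -0.022054940721239036 ey -0.00021507963477651604 z 0.022769763832523205
side9 se rect ((0.5857622623443604, 0.18083903193473816), (0.040076710283756256, 0.18381544947624207), 3.0362675189971924) ex -0.01973871158248064 ey -0.0011279933103160444 z 0.022307545603697004
```

View pics/w9.png

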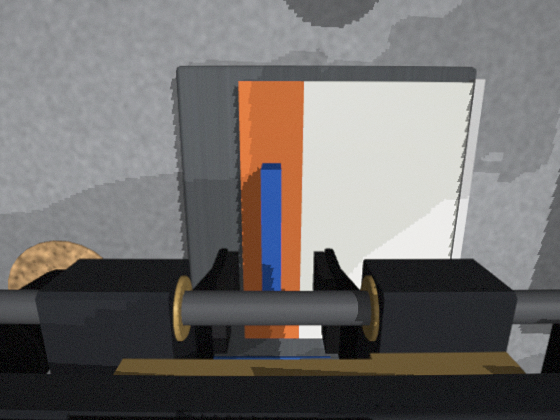

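Flush: no dark gap at the seam (column ~303), ends level at row ~81; measured gap 0.5 mm, ends within 0.4 mm. Next, the red vial.

```bash
python3 -c "
from h import *
go(.5975,-.204,.25,-6.1)"; python3 -m pendant '[{"tx":0,"ty":0,"tz":-0.05,"wx":0,"wy":0,"wz":0.1,"claw":0.06},{"tx":0,"ty":0,"tz":-0.1,"wx":0,"wy":0,"wz":0.2,"claw":0.06},{"tx":-0.04,"ty":0,"tz":-0.14,"wx":0,"wy":0,"wz":0.35,"claw":0.06},{"tx":-0.09,"ty":0,"tz":-0.145,"wx":0,"wy":0,"wz":0.5,"claw":0.06},{"tx":-0.14,"ty":0,"tz":-0.145,"wx":0,"wy":0,"wz":0.65,"claw":0.06},{"tx":-0.19,"ty":0,"tz":-0.145,"wx":0,"wy":0,"wz":0.8,"claw":0.06},{"tx":-0.24,"ty":0,"tz":-0.145,"wx":0,"wy":0,"wz":0.95,"claw":0.06},{"tx":-0.29,"ty":0,"tz":-0.145,"wx":0,"wy":0,"wz":1.1,"claw":0.06},{"tx":-0.34,"ty":0,"tz":-0.145,"wx":0,"wy":0,"wz":1.25,"claw":0.06},{"tx":-0.37,"ty":0,"tz":-0.145,"wx":0,"wy":0,"wz":1.4,"claw":0.06}]'
python3 -c "
from h import *
st();go(.5975,-.204,.25,-6.1)"
```

```text
shift [-0.3866 -0.0087 -0.1474] turn [-0.000e+00  1.000e-03  1.728e+00] rows 12
time_s: 21.95
tcp_pos: [0.6045, -0.1913, 0.2465]
ee_rot: [0.994, 0.106, -0.001, 0.0]
force: [0.9, -0.4, 0.9]
gripper_width: 0.06
t 21.95 tcp [ 0.6045 -0.1913  0.2465] yaw 12.15 zax [-0.002 -0.001 -1.   ] F [ 0.94 -0.44  0.88] w 0.06 q [ 0.71  0.42 -0.65  1.38  0.25  1.43 -1.29]
shift [-0.0096  0.0109 -0.0034] turn [0.001 0.002 0.318] rows 3
```

```bash
python3 -m pendant '[{"tx":-0.009,"ty":0.011,"tz":0,"wx":0,"wy":0,"wz":0.15,"claw":0.06},{"tx":-0.009,"ty":0.011,"tz":0,"wx":0,"wy":0,"wz":0.3,"claw":0.06},{"tx":-0.009,"ty":0.011,"tz":0,"wx":0,"wy":0,"wz":0.318,"claw":0.06},{"tx":-0.009,"ty":0.011,"tz":0,"wx":0,"wy":0,"wz":0.318,"claw":0.06},{"tx":-0.009,"ty":0.011,"tz":0,"wx":0,"wy":0,"wz":0.318,"claw":0.06}]'
python3 -c "
from h import *
st();shot('wrist','w10');shot('scene','scene10');straight('scene10');go(.5975,-.204,.05,-6.1)"
```

```text
time_s: 22.45
tcp_pos: [0.5993, -0.1987, 0.2478]
ee_rot: [0.999, -0.046, -0.0, -0.0]
force: [-0.3, -0.4, 0.5]
gripper_width: 0.0602
t 22.45 tcp [ 0.5993 -0.1987  0.2478] yaw -5.25 zax [-0.001  0.    -1.   ] F [-0.26 -0.41  0.45] w 0.0602 q [ 0.7   0.4  -0.6   1.39  0.23  1.42 -1.57]
scene10 se rect ((0.583380401134491, 0.1818835288286209), (0.03930589556694031, 0.18259617686271667), 2.9456441402435303) ex -0.022064678310140917 ey 3.567131758538955e-05 z 0.022767378602015505
shift [-0.0013  0.0052  0.198 ] turn [-0.     0.     0.013] rows 4
```

View pics/w10.png

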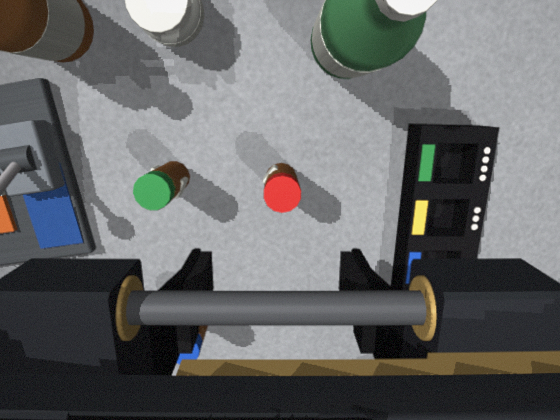

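Wrist view: red cap at (282,190), green cap at (155,188), rack far end at right with pocket 4 near (455,163).

```bash
cat >> h.py <<'E'
def cap(f,xy,z=.08):
    im,d,p=load(f'pics/{f}.npz');X=cloud(d,p)
    m=(np.hypot(X[...,0]-xy[0],X[...,1]-xy[1])<.03)&(abs(X[...,2]-z-.001)<.005)
    P=X[m]; c,r=cv2.minEnclosingCircle(P[:,:2].astype(np.float32)); print(f,'cap',np.round(c,4),round(r,4),m.sum(),np.median(P[:,2]).round(4))
E
python3 - <<'E'
from h import *
cap('w10',(.5975,-.204)); cap('w10',(.61,-.088))
im,d,p=load('pics/w10.npz');X=cloud(d,p)
a=np.radians(-6.1);ex=np.array([np.cos(a),np.sin(a)]);ey=np.array([-np.sin(a),np.cos(a)])
m=(abs(X[...,2]-.038)<.004)&(X[...,1]<-.28)&(X[...,1]>-.45); m[250:]=0
P=X[m][:,:2]; u=P@ex; v=P@ey; print('far end',np.percentile(u,[99,99.7,100]),'y',np.percentile(v,[0,.3,1,99,99.7,100]))
c=np.array([.5213,-.3688]); print('pred far',c@ex+.12,'y',c@ey-.038,c@ey+.038)
# pocket floors
for q in (.028,.084):
    s=(X[...,2]<.015)&(X[...,2]>.0)&(abs(X[...,:2]@ex-(c@ex+q))<.028)&(abs(X[...,:2]@ey-c@ey)<.03)
    print(q,s.sum(),(X[s][:,:2]@ex).min() if s.sum() else '', [np.percentile(X[s][:,:2]@e,[1,99]) for e in (ex,ey)] if s.sum() else '','pred',c@ex+q,c@ey)
E
```

```text
w10 cap [ 0.597  -0.2041] 0.0171 1113 0.0805
w10 cap [ 0.6095 -0.0894] 0.0173 1143 0.0804
far end [0.67490827 0.6757885  0.71874638] y [-0.3493371  -0.3487726  -0.34818075 -0.27270237 -0.27236126 -0.20589211]
pred far 0.6775385597854424 y -0.3493163734087475 -0.27331637340874754
0.028 838 0.562501521996856 [array([0.56282603, 0.59586958]), array([-0.33121532, -0.30330715])] pred 0.5855385597854424 -0.3113163734087475
0.084 1028 0.6191043459524326 [array([0.61934542, 0.65642561]), array([-0.33161257, -0.30383902])] pred 0.6415385597854424 -0.3113163734087475
```

```bash
python3 -c "
from h import *
st();go(.597,-.204,.047,-6.1)"; python3 -m pendant '[{"tx":-0.0015,"ty":0.004,"tz":0.04,"wx":0,"wy":0,"wz":0.013,"claw":0.06},{"tx":-0.0015,"ty":0.004,"tz":0.08,"wx":0,"wy":0,"wz":0.013,"claw":0.06},{"tx":-0.0015,"ty":0.004,"tz":0.12,"wx":0,"wy":0,"wz":0.013,"claw":0.06},{"tx":-0.0015,"ty":0.004,"tz":0.14,"wx":0,"wy":0,"wz":0.013,"claw":0.06},{"tx":-0.0015,"ty":0.004,"tz":0.14,"wx":0,"wy":0,"wz":0.013,"claw":0.06},{"tx":-0.0015,"ty":0.004,"tz":0.14,"wx":0,"wy":0,"wz":0.013,"claw":0.06}]'
python3 -c "
from h import *
st();go(.597,-.204,.047,-6.1)"
```

```text
t 22.55 tcp [ 0.5993 -0.199   0.248 ] yaw -5.34 zax [-0.  0. -1.] F [ 0.54  0.02 -0.13] w 0.0601 q [ 0.7   0.4  -0.6   1.39  0.23  1.42 -1.57]
shift [-0.0018  0.0052  0.201 ] turn [-0.     0.     0.013] rows 5
time_s: 23.15
tcp_pos: [0.5978, -0.2031, 0.1091]
ee_rot: [0.999, -0.054, 0.0, -0.0]
force: [-0.6, 0.4, 0.6]
gripper_width: 0.0596
t 23.15 tcp [ 0.5978 -0.2031  0.1091] yaw -6.19 zax [ 0.001  0.    -1.   ] F [-0.57  0.42  0.6 ] w 0.0596 q [ 0.69  0.5  -0.57  1.56  0.29  1.17 -1.62]
shift [-0.0007  0.001   0.0621] turn [-0.    -0.001 -0.002] rows 2
```

```bash
python3 -m pendant '[{"tx":-0.0007,"ty":0.001,"tz":0.03,"wx":0,"wy":0,"wz":0,"claw":0.06},{"tx":-0.0007,"ty":0.001,"tz":0.055,"wx":0,"wy":0,"wz":0,"claw":0.06},{"tx":-0.0007,"ty":0.001,"tz":0.062,"wx":0,"wy":0,"wz":0,"claw":0.06},{"tx":-0.0007,"ty":0.001,"tz":0.062,"wx":0,"wy":0,"wz":0,"claw":0.06},{"tx":-0.0007,"ty":0.001,"tz":0.062,"wx":0,"wy":0,"wz":0,"claw":0.025},{"tx":-0.0007,"ty":0.001,"tz":0.062,"wx":0,"wy":0,"wz":0,"claw":0.025},{"tx":-0.0007,"ty":0.001,"tz":0.062,"wx":0,"wy":0,"wz":0,"claw":0.025},{"tx":-0.0007,"ty":0.001,"tz":0.062,"wx":0,"wy":0,"wz":0,"claw":0.025},{"tx":-0.0007,"ty":0.001,"tz":0.062,"wx":0,"wy":0,"wz":0,"claw":0.025}]' 15
python3 -c "
from h import *
st();go(.4355,-.3596,.11,-6.1)"
```

```text
time_s: 24.05
tcp_pos: [0.5968, -0.2044, 0.0468]
ee_rot: [0.999, -0.055, 0.0, 0.0]
force: [-0.4, 0.4, 2.3]
gripper_width: 0.0335
t 24.05 tcp [ 0.5968 -0.2044  0.0468] yaw -6.26 zax [ 0.001 -0.    -1.   ] F [-0.42  0.41  2.29] w 0.0335 q [ 0.68  0.57 -0.55  1.61  0.33  1.06 -1.65]
shift [-0.1434  0.1719 -0.0633] turn [ 0.    -0.001 -0.003] rows 5
```

```bash
python3 -m pendant '[{"tx":0,"ty":0,"tz":-0.03,"wx":0,"wy":0,"wz":0,"claw":0.025},{"tx":0,"ty":0,"tz":-0.065,"wx":0,"wy":0,"wz":0,"claw":0.025},{"tx":-0.02,"ty":0.025,"tz":-0.065,"wx":0,"wy":0,"wz":0,"claw":0.025},{"tx":-0.045,"ty":0.055,"tz":-0.065,"wx":0,"wy":0,"wz":0,"claw":0.025},{"tx":-0.07,"ty":0.085,"tz":-0.065,"wx":0,"wy":0,"wz":0,"claw":0.025},{"tx":-0.095,"ty":0.115,"tz":-0.065,"wx":0,"wy":0,"wz":0,"claw":0.025},{"tx":-0.12,"ty":0.145,"tz":-0.065,"wx":0,"wy":0,"wz":0,"claw":0.025},{"tx":-0.1435,"ty":0.172,"tz":-0.065,"wx":0,"wy":0,"wz":0,"claw":0.025},{"tx":-0.1435,"ty":0.172,"tz":-0.065,"wx":0,"wy":0,"wz":0,"claw":0.025},{"tx":-0.1435,"ty":0.172,"tz":-0.065,"wx":0,"wy":0,"wz":0,"claw":0.025}]'
cat > rack.py <<'E'
from h import *
import sys
f=sys.argv[1]; im,d,p=shot('wrist',f); st(); X=cloud(d,p)
a=np.radians(-6.1);ex=np.array([np.cos(a),np.sin(a)]);ey=np.array([-np.sin(a),np.cos(a)])
U=X[...,:2]@ex; V=X[...,:2]@ey
m=(abs(X[...,2]-.038)<.005)&(V<-.26)&(V>-.36)&(U<.70); m[250:]=0
if m.sum():
    print('top u max',np.percentile(U[m],[99,99.7]),'v',np.percentile(V[m],[.3,1,99,99.7]))
for k in range(4):
    u0=.4713+.056*k
    s=(X[...,2]<.02)&(abs(U-u0)<.027)&(abs(V+.3113)<.027)
    if s.sum()>30: print('pocket',k+1,'u',np.percentile(U[s],[1,99])-u0,'v',np.percentile(V[s],[1,99])+.3113,s.sum())
E
python3 rack.py w11; python3 -c "
from h import *
shot('side','side11');go(.4355,-.3596,.11,-6.1)"
```

```text
time_s: 25.05
tcp_pos: [0.4346, -0.3601, 0.1113]
ee_rot: [0.998, -0.056, -0.0, 0.0]
force: [0.7, 0.4, -1.3]
gripper_width: 0.0339
t 25.1 tcp [ 0.4355 -0.3591  0.1113] yaw -6.25 zax [ 0.  0. -1.] F [0.2  0.28 0.  ] w 0.0336 q [ 1.05  0.35 -0.53  1.74  0.19  1.1  -1.22]
top u max [0.59965617 0.60064205] v [-0.34842062 -0.3480347  -0.27290388 -0.27247452]
pocket 1 u [-0.0136792   0.01297459] v [-0.01899317  0.02111575] 1447
pocket 2 u [-0.02003093  0.02009913] v [-0.019096    0.02099892] 3886
pocket 3 u [-0.01701759  0.02019345] v [-0.01933373  0.02090902] 4439
shift [-0.0004  0.0011  0.0013] turn [-0.    -0.001 -0.001] rows 1
```

View pics/w11.png

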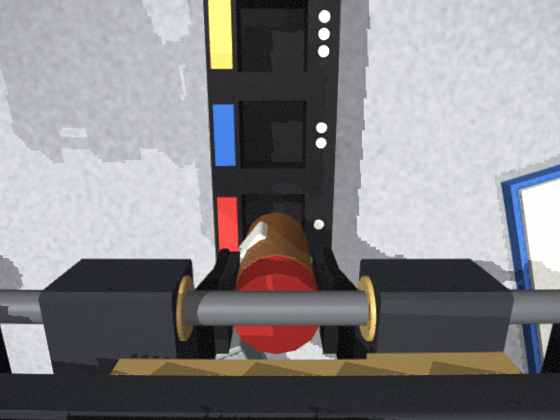

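View pics/side11.png

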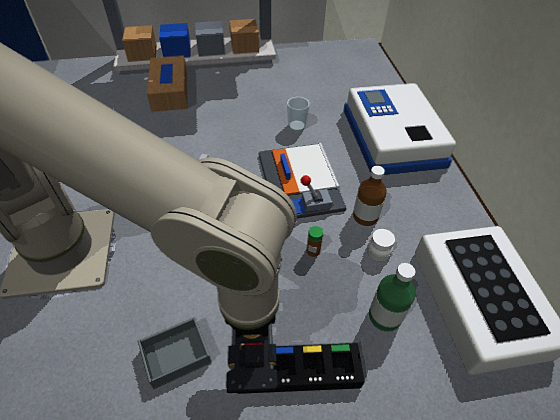

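The red vial hangs over pocket 1. Pockets 2 and 3 measure within 1 mm of my model. Lowering.

```bash
python3 -m pendant '[{"tx":0,"ty":-0.0003,"tz":0.01,"wx":0,"wy":0,"wz":0,"claw":0.025},{"tx":0,"ty":-0.0003,"tz":0.02,"wx":0,"wy":0,"wz":0,"claw":0.025},{"tx":0,"ty":-0.0003,"tz":0.03,"wx":0,"wy":0,"wz":0,"claw":0.025},{"tx":0,"ty":-0.0003,"tz":0.038,"wx":0,"wy":0,"wz":0,"claw":0.025},{"tx":0,"ty":-0.0003,"tz":0.046,"wx":0,"wy":0,"wz":0,"claw":0.025},{"tx":0,"ty":-0.0003,"tz":0.051,"wx":0,"wy":0,"wz":0,"claw":0.025},{"tx":0,"ty":-0.0003,"tz":0.054,"wx":0,"wy":0,"wz":0,"claw":0.025},{"tx":0,"ty":-0.0003,"tz":0.054,"wx":0,"wy":0,"wz":0,"claw":0.025},{"tx":0,"ty":-0.0003,"tz":0.054,"wx":0,"wy":0,"wz":0,"claw":0.025}]'; python3 -c "
from h import *
st()"
```

```text
time_s: 26.05
tcp_pos: [0.4354, -0.3594, 0.0575]
ee_rot: [0.999, -0.055, 0.0, 0.0]
force: [-0.6, 0.4, -0.2]
gripper_width: 0.0336
t 26.05 tcp [ 0.4354 -0.3594  0.0575] yaw -6.26 zax [ 0. -0. -1.] F [-0.64  0.42 -0.19] w 0.0336 q [ 1.04  0.41 -0.51  1.79  0.23  1.   -1.25]
```

```bash
python3 -m pendant '[{"tx":0,"ty":0,"tz":0.0025,"wx":0,"wy":0,"wz":0,"claw":0.025},{"tx":0,"ty":0,"tz":0.0025,"wx":0,"wy":0,"wz":0,"claw":0.025},{"tx":0,"ty":0,"tz":0.0025,"wx":0,"wy":0,"wz":0,"claw":0.025}]'; python3 -m pendant '[{"tx":0,"ty":0,"tz":0,"wx":0,"wy":0,"wz":0,"claw":0.045},{"tx":0,"ty":0,"tz":0,"wx":0,"wy":0,"wz":0,"claw":0.06},{"tx":0,"ty":0,"tz":0,"wx":0,"wy":0,"wz":0,"claw":0.06},{"tx":0,"ty":0,"tz":-0.02,"wx":0,"wy":0,"wz":0,"claw":0.06},{"tx":0,"ty":0,"tz":-0.06,"wx":0,"wy":0,"wz":0,"claw":0.06},{"tx":0,"ty":0,"tz":-0.11,"wx":0,"wy":0,"wz":0,"claw":0.06},{"tx":-0.0,"ty":-0.05,"tz":-0.13,"wx":0,"wy":0,"wz":0,"claw":0.06},{"tx":-0.0,"ty":-0.1,"tz":-0.13,"wx":0,"wy":0,"wz":0,"claw":0.06},{"tx":-0.0,"ty":-0.15,"tz":-0.13,"wx":0,"wy":0,"wz":0,"claw":0.06},{"tx":0,"ty":-0.17,"tz":-0.13,"wx":0,"wy":0,"wz":0,"claw":0.06}]'; python3 -c "
from h import *
st()
for n in('side','scene'): shot(n,n+'12');cap(n+'12',(.4356,-.3586),.088);cap(n+'12',(.446,-.09))
straight('scene12')
im=load('pics/side12.npz')[0];cv2.imwrite('pics/side12z.png',cv2.resize(im[170:400,220:420],None,fx=3.5,fy=2.6))
go(.446,-.090,.2,-6.1)"
```

```text
time_s: 26.35
tcp_pos: [0.4352, -0.3593, 0.0548]
ee_rot: [0.999, -0.055, 0.0, 0.0]
force: [-0.1, 0.1, -0.5]
gripper_width: 0.0336
time_s: 27.35
tcp_pos: [0.4544, -0.1857, 0.1853]
ee_rot: [0.999, -0.052, 0.0, 0.0]
force: [0.9, 0.4, -0.1]
gripper_width: 0.0598
t 27.35 tcp [ 0.4544 -0.1857  0.1853] yaw -5.99 zax [ 0.001 -0.    -1.   ] F [ 0.85  0.45 -0.08] w 0.0598 q [ 0.93  0.12 -0.67  1.84  0.08  1.21 -1.44]
side12 cap [ 0.4373 -0.3602] 0.0172 264 0.0882
side12 cap [0. 0.] 0.0 0 nan
scene12 cap [ 0.4353 -0.3568] 0.0192 74 0.09
scene12 cap [ 0.4453 -0.089 ] 0.0185 104 0.0818
scene12 se rect ((0.583380401134491, 0.1818835288286209), (0.03930589556694031, 0.18259617686271667), 2.9456441402435303) ex -0.022064678310140917 ey 3.567131758538955e-05 z 0.02275705435399395
shift [-0.0184 -0.0949 -0.0148] turn [ 0.    -0.001  0.003] rows 2
  return _methods._mean(a, axis=axis, dtype=dtype,
  ret = ret.dtype.type(ret / rcount)
```

View pics/side12z.png

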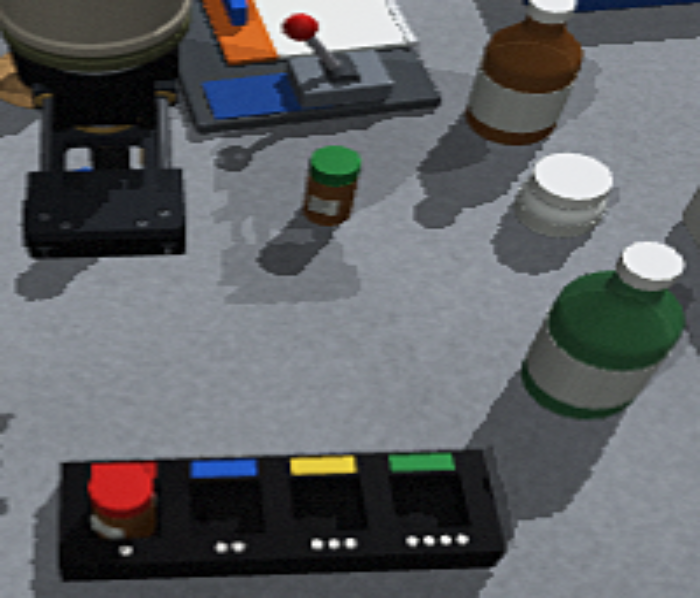

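Red vial stands upright in pocket 1 (cap top at 0.088 m, i.e. home). Going for blue.

```bash
python3 -m pendant '[{"tx":-0.018,"ty":-0.05,"tz":0,"wx":0,"wy":0,"wz":0.003,"claw":0.06},{"tx":-0.018,"ty":-0.092,"tz":0.02,"wx":0,"wy":0,"wz":0.003,"claw":0.06},{"tx":-0.018,"ty":-0.092,"tz":0.05,"wx":0,"wy":0,"wz":0.003,"claw":0.06},{"tx":-0.018,"ty":-0.092,"tz":0.07,"wx":0,"wy":0,"wz":0.003,"claw":0.06},{"tx":-0.018,"ty":-0.092,"tz":0.07,"wx":0,"wy":0,"wz":0.003,"claw":0.06},{"tx":-0.018,"ty":-0.092,"tz":0.07,"wx":0,"wy":0,"wz":0.003,"claw":0.06}]'; python3 -c "
from h import *
st();shot('wrist','w13')
go(.4455,-.0903,.047,-6.1)"
```

```text
time_s: 28.05
tcp_pos: [0.446, -0.0974, 0.1152]
ee_rot: [0.998, -0.056, -0.0, -0.0]
force: [-0.7, 0.4, -0.2]
gripper_width: 0.0599
t 28.05 tcp [ 0.446  -0.0974  0.1152] yaw -6.48 zax [-0.  0. -1.] F [-0.72  0.4  -0.23] w 0.0599 q [ 0.83  0.13 -0.75  2.    0.1   1.05 -1.64]
shift [-0.0019 -0.007   0.0687] turn [ 0.    -0.001 -0.007] rows 2
```

View pics/w13.png

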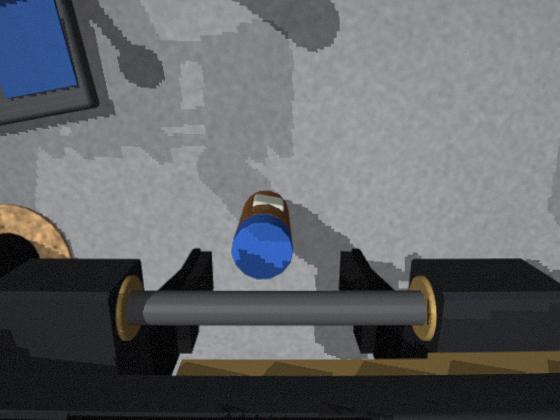

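```bash
python3 -c "
from h import *
cap('w13',(.4455,-.0903))"; python3 -m pendant '[{"tx":-0.002,"ty":-0.0068,"tz":0,"wx":0,"wy":0,"wz":-0.006,"claw":0.06},{"tx":-0.002,"ty":-0.0068,"tz":0.01,"wx":0,"wy":0,"wz":-0.006,"claw":0.06},{"tx":-0.002,"ty":-0.0068,"tz":0.01,"wx":0,"wy":0,"wz":-0.006,"claw":0.06}]'; python3 -c "
from h import *
st();
go(.4455,-.0903,.047,-6.1)"
```

```text
w13 cap [ 0.4446 -0.0897] 0.017 2847 0.0805
time_s: 28.4
tcp_pos: [0.4441, -0.0898, 0.1039]
ee_rot: [0.999, -0.053, -0.0, 0.0]
force: [0.4, 0.1, -0.4]
gripper_width: 0.0598
t 28.4 tcp [ 0.4441 -0.0898  0.1039] yaw -6.07 zax [-0.001 -0.    -1.   ] F [ 0.35  0.11 -0.35] w 0.0598 q [ 0.82  0.14 -0.75  2.01  0.11  1.03 -1.66]
shift [0.0015 0.0004 0.0569] turn [0.    0.001 0.001] rows 2
```

```bash
python3 -m pendant '[{"tx":0.0006,"ty":0,"tz":0.03,"wx":0,"wy":0,"wz":0,"claw":0.06},{"tx":0.0006,"ty":0,"tz":0.05,"wx":0,"wy":0,"wz":0,"claw":0.06},{"tx":0.0006,"ty":0,"tz":0.057,"wx":0,"wy":0,"wz":0,"claw":0.06},{"tx":0.0006,"ty":0,"tz":0.057,"wx":0,"wy":0,"wz":0,"claw":0.06},{"tx":0.0006,"ty":0,"tz":0.057,"wx":0,"wy":0,"wz":0,"claw":0.025},{"tx":0.0006,"ty":0,"tz":0.057,"wx":0,"wy":0,"wz":0,"claw":0.025},{"tx":0.0006,"ty":0,"tz":0.057,"wx":0,"wy":0,"wz":0,"claw":0.025},{"tx":0.0006,"ty":0,"tz":0.057,"wx":0,"wy":0,"wz":0,"claw":0.025},{"tx":0.0006,"ty":0,"tz":0.057,"wx":0,"wy":0,"wz":0,"claw":0.025}]' 15
python3 -c "
from h import *
st();go(.4913,-.3646,.12,-6.1)"
```

```text
time_s: 29.3
tcp_pos: [0.4455, -0.0901, 0.0481]
ee_rot: [0.999, -0.053, 0.0, 0.0]
force: [-0.1, 0.1, 2.8]
gripper_width: 0.0335
t 29.3 tcp [ 0.4455 -0.0901  0.0481] yaw -6.09 zax [ 0.001 -0.    -1.   ] F [-0.11  0.08  2.8 ] w 0.0335 q [ 0.78  0.24 -0.74  2.06  0.2   0.91 -1.74]
shift [ 0.0747  0.2682 -0.0717] turn [ 0.    -0.001  0.   ] rows 6
```

```bash
python3 -m pendant '[{"tx":0,"ty":0,"tz":-0.035,"wx":0,"wy":0,"wz":0,"claw":0.025},{"tx":0,"ty":0,"tz":-0.072,"wx":0,"wy":0,"wz":0,"claw":0.025},{"tx":0.02,"ty":0.04,"tz":-0.072,"wx":0,"wy":0,"wz":0,"claw":0.025},{"tx":0.04,"ty":0.085,"tz":-0.072,"wx":0,"wy":0,"wz":0,"claw":0.025},{"tx":0.06,"ty":0.13,"tz":-0.072,"wx":0,"wy":0,"wz":0,"claw":0.025},{"tx":0.0747,"ty":0.175,"tz":-0.072,"wx":0,"wy":0,"wz":0,"claw":0.025},{"tx":0.0747,"ty":0.22,"tz":-0.072,"wx":0,"wy":0,"wz":0,"claw":0.025},{"tx":0.0747,"ty":0.255,"tz":-0.072,"wx":0,"wy":0,"wz":0,"claw":0.025},{"tx":0.0747,"ty":0.268,"tz":-0.072,"wx":0,"wy":0,"wz":0,"claw":0.025},{"tx":0.0747,"ty":0.268,"tz":-0.072,"wx":0,"wy":0,"wz":0,"claw":0.025}]'
python3 -m pendant '[{"tx":0,"ty":0,"tz":0,"wx":0,"wy":0,"wz":0,"claw":0.025},{"tx":0,"ty":0,"tz":0,"wx":0,"wy":0,"wz":0,"claw":0.025}]'
python3 rack.py w14; python3 -c "
from h import *
go(.4913,-.3646,.058,-6.1)"
```

```text
time_s: 30.3
tcp_pos: [0.4901, -0.3663, 0.1192]
ee_rot: [0.998, -0.055, -0.0, -0.0]
force: [0.1, 0.8, 0.2]
gripper_width: 0.0334
time_s: 30.5
tcp_pos: [0.4919, -0.3621, 0.1199]
ee_rot: [0.999, -0.052, 0.0, -0.0]
force: [-0.6, -0.8, 0.1]
gripper_width: 0.0335
t 30.55 tcp [ 0.4919 -0.3624  0.12  ] yaw -5.93 zax [ 0.  0. -1.] F [ 0.32  0.63 -0.49] w 0.0338 q [ 1.01  0.45 -0.57  1.61  0.26  1.16 -1.3 ]
top u max [0.65976002 0.66029545] v [-0.34852308 -0.34814383 -0.273023   -0.2725483 ]
pocket 2 u [-0.01850148  0.01292075] v [-0.01910412  0.02096736] 1540
pocket 3 u [-0.0199993   0.02016203] v [-0.01922576  0.02087678] 3636
pocket 4 u [-0.01693158  0.0204957 ] v [-0.01944011  0.02082583] 4099
shift [-0.0004  0.0023  0.062 ] turn [-0.    -0.     0.003] rows 2
```

View pics/w14.png

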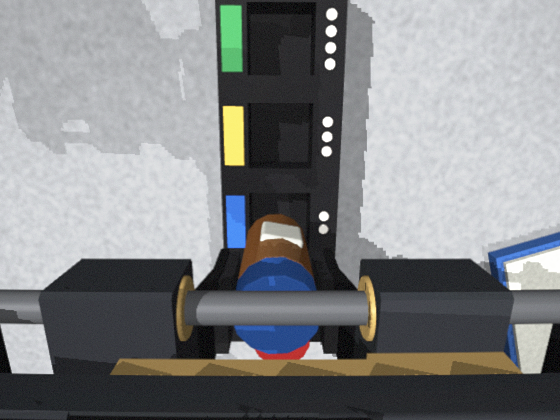

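Blue vial is over pocket 2, 2 mm off to the left. Correcting and lowering.

```bash
python3 -m pendant '[{"tx":0,"ty":0.002,"tz":0,"wx":0,"wy":0,"wz":0,"claw":0.025},{"tx":0,"ty":0.002,"tz":0.01,"wx":0,"wy":0,"wz":0,"claw":0.025},{"tx":0,"ty":0.002,"tz":0.02,"wx":0,"wy":0,"wz":0,"claw":0.025},{"tx":0,"ty":0.002,"tz":0.027,"wx":0,"wy":0,"wz":0,"claw":0.025},{"tx":0,"ty":0.002,"tz":0.027,"wx":0,"wy":0,"wz":0,"claw":0.025}]'; python3 -c "
from h import *
st();go(.4913,-.3646,.058,-6.1)"
```

```text
time_s: 31.05
tcp_pos: [0.49, -0.3658, 0.0909]
ee_rot: [0.999, -0.053, -0.001, -0.001]
force: [-0.7, -0.1, -1.2]
gripper_width: 0.0333
t 31.05 tcp [ 0.49   -0.3658  0.0909] yaw -6.08 zax [-0.002  0.002 -1.   ] F [-0.7  -0.11 -1.18] w 0.0333 q [ 1.01  0.48 -0.56  1.63  0.28  1.12 -1.3 ]
shift [ 0.0012 -0.0012  0.0329] turn [-0.001  0.002  0.   ] rows 1
```

```bash
python3 -m pendant '[{"tx":0,"ty":0,"tz":0,"wx":0,"wy":0,"wz":0,"claw":0.025},{"tx":0,"ty":0,"tz":0,"wx":0,"wy":0,"wz":0,"claw":0.025},{"tx":0,"ty":0,"tz":0,"wx":0,"wy":0,"wz":0,"claw":0.025}]'; python3 -m pendant '[{"tx":0,"ty":0,"tz":0,"wx":0,"wy":0,"wz":0,"claw":0.025},{"tx":0,"ty":0,"tz":0,"wx":0,"wy":0,"wz":0,"claw":0.025}]'
```

```text
time_s: 31.35
tcp_pos: [0.4911, -0.3665, 0.0932]
ee_rot: [0.999, -0.053, 0.0, 0.0]
force: [-0.2, -0.5, 0.1]
gripper_width: 0.034
time_s: 31.55
tcp_pos: [0.491, -0.3664, 0.0929]
ee_rot: [0.999, -0.053, 0.0, 0.0]
force: [0.5, -0.3, -0.2]
gripper_width: 0.0336
```

Settled at (0.491,-0.3664). Nudging 1.6 mm back and inserting.

```bash
python3 -m pendant '[{"tx":0.0003,"ty":-0.0016,"tz":0,"wx":0,"wy":0,"wz":0,"claw":0.025},{"tx":0.0003,"ty":-0.0016,"tz":0.006,"wx":0,"wy":0,"wz":0,"claw":0.025},{"tx":0.0003,"ty":-0.0016,"tz":0.012,"wx":0,"wy":0,"wz":0,"claw":0.025},{"tx":0.0003,"ty":-0.0016,"tz":0.018,"wx":0,"wy":0,"wz":0,"claw":0.025},{"tx":0.0003,"ty":-0.0016,"tz":0.024,"wx":0,"wy":0,"wz":0,"claw":0.025},{"tx":0.0003,"ty":-0.0016,"tz":0.03,"wx":0,"wy":0,"wz":0,"claw":0.025},{"tx":0.0003,"ty":-0.0016,"tz":0.034,"wx":0,"wy":0,"wz":0,"claw":0.025},{"tx":0.0003,"ty":-0.0016,"tz":0.0365,"wx":0,"wy":0,"wz":0,"claw":0.025},{"tx":0.0003,"ty":-0.0016,"tz":0.0365,"wx":0,"wy":0,"wz":0,"claw":0.025},{"tx":0.0003,"ty":-0.0016,"tz":0.0365,"wx":0,"wy":0,"wz":0,"claw":0.025}]'
```

```text
time_s: 32.55
tcp_pos: [0.4914, -0.3648, 0.0563]
ee_rot: [0.999, -0.053, 0.0, 0.0]
force: [-0.2, 0.2, -1.4]
gripper_width: 0.034
```

```bash
python3 -m pendant '[{"tx":0,"ty":0,"tz":0,"wx":0,"wy":0,"wz":0,"claw":0.045},{"tx":0,"ty":0,"tz":0,"wx":0,"wy":0,"wz":0,"claw":0.06},{"tx":0,"ty":0,"tz":0,"wx":0,"wy":0,"wz":0,"claw":0.06},{"tx":0,"ty":0,"tz":-0.02,"wx":0,"wy":0,"wz":0,"claw":0.06},{"tx":0,"ty":0,"tz":-0.06,"wx":0,"wy":0,"wz":0,"claw":0.06},{"tx":0,"ty":0,"tz":-0.1,"wx":0,"wy":0,"wz":0,"claw":0.06},{"tx":0.01,"ty":-0.045,"tz":-0.11,"wx":0,"wy":0,"wz":0,"claw":0.06},{"tx":0.025,"ty":-0.09,"tz":-0.11,"wx":0,"wy":0,"wz":0,"claw":0.06},{"tx":0.04,"ty":-0.135,"tz":-0.11,"wx":0,"wy":0,"wz":0,"claw":0.06},{"tx":0.055,"ty":-0.18,"tz":-0.11,"wx":0,"wy":0,"wz":0,"claw":0.06}]'; python3 -c "
from h import *
st()
for n in('side','scene'): shot(n,n+'15');cap(n+'15',(.4356,-.3586),.088);cap(n+'15',(.4913,-.3646),.088)
straight('scene15')
im=load('pics/side15.npz')[0];cv2.imwrite('pics/side15z.png',cv2.resize(im[170:400,220:420],None,fx=3.5,fy=2.6))
go(.6093,-.0892,.12,-6.1)"
```

```text
time_s: 33.55
tcp_pos: [0.5657, -0.1901, 0.1667]
ee_rot: [0.999, -0.053, 0.0, 0.0]
force: [0.3, -1.2, -0.1]
gripper_width: 0.06
t 33.55 tcp [ 0.5657 -0.1901  0.1667] yaw -6.11 zax [ 0.001 -0.001 -1.   ] F [ 0.27 -1.16 -0.08] w 0.06 q [ 0.78  0.39 -0.66  1.6   0.25  1.24 -1.61]
side15 cap [ 0.437  -0.3603] 0.0168 267 0.0884
side15 cap [ 0.4919 -0.3657] 0.0172 270 0.0882
scene15 cap [0. 0.] 0.0 0 nan
scene15 cap [ 0.495  -0.3651] 0.0154 41 0.09
scene15 se rect ((0.5833792090415955, 0.1819070279598236), (0.03930589556694031, 0.18264321982860565), 2.9456441402435303) ex -0.022064679986254387 ey 5.9200666278957925e-05 z 0.022780120966588754
shift [ 0.0322 -0.0973  0.0474] turn [-0.003 -0.002  0.011] rows 3
  return _methods._mean(a, axis=axis, dtype=dtype,
  ret = ret.dtype.type(ret / rcount)
```

View pics/side15z.png

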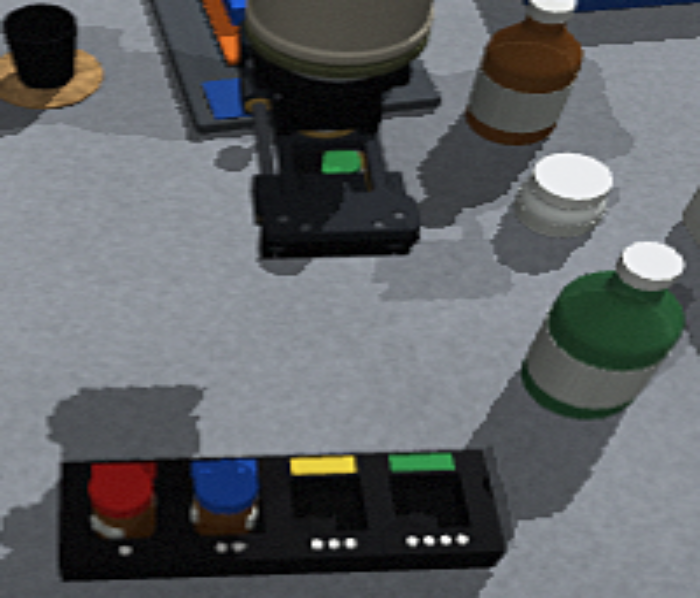

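Red and blue are both home (cap tops at 0.088). Next, green.

```bash
python3 -m pendant '[{"tx":0.02,"ty":-0.045,"tz":0,"wx":0,"wy":0,"wz":0,"claw":0.06},{"tx":0.032,"ty":-0.085,"tz":0.01,"wx":0,"wy":0,"wz":0,"claw":0.06},{"tx":0.032,"ty":-0.096,"tz":0.03,"wx":0,"wy":0,"wz":0,"claw":0.06},{"tx":0.032,"ty":-0.096,"tz":0.047,"wx":0,"wy":0,"wz":0,"claw":0.06},{"tx":0.032,"ty":-0.096,"tz":0.047,"wx":0,"wy":0,"wz":0,"claw":0.06},{"tx":0.032,"ty":-0.096,"tz":0.047,"wx":0,"wy":0,"wz":0,"claw":0.06},{"tx":0.032,"ty":-0.096,"tz":0.047,"wx":0,"wy":0,"wz":0,"claw":0.06},{"tx":0.032,"ty":-0.096,"tz":0.047,"wx":0,"wy":0,"wz":0,"claw":0.06}]'; python3 -c "
from h import *
st();shot('wrist','w16');cap('w16',(.6093,-.0892))
go(.6093,-.0892,.047,-6.1)"
```

```text
time_s: 34.45
tcp_pos: [0.6075, -0.1007, 0.1201]
ee_rot: [0.999, -0.054, 0.001, 0.0]
force: [-0.1, -0.3, 0.5]
gripper_width: 0.0599
t 34.45 tcp [ 0.6075 -0.1007  0.1201] yaw -6.18 zax [ 0.001 -0.001 -1.   ] F [-0.12 -0.33  0.52] w 0.0599 q [ 0.61  0.48 -0.67  1.59  0.32  1.18 -1.81]
w16 cap [ 0.6095 -0.0888] 0.0172 2746 0.0805
shift [ 0.0005 -0.0114  0.0731] turn [ 0.    -0.001 -0.001] rows 2
```

```bash
python3 -m pendant '[{"tx":0.0006,"ty":-0.0115,"tz":0,"wx":0,"wy":0,"wz":0,"claw":0.06},{"tx":0.0006,"ty":-0.0115,"tz":0.015,"wx":0,"wy":0,"wz":0,"claw":0.06},{"tx":0.0006,"ty":-0.0115,"tz":0.015,"wx":0,"wy":0,"wz":0,"claw":0.06},{"tx":0.0006,"ty":-0.0115,"tz":0.015,"wx":0,"wy":0,"wz":0,"claw":0.06}]'; python3 -c "
from h import *
st();go(.6094,-.089,.047,-6.1)"
```

```text
time_s: 34.9
tcp_pos: [0.6084, -0.0881, 0.1033]
ee_rot: [0.999, -0.053, -0.001, -0.0]
force: [0.1, -1.3, -0.7]
gripper_width: 0.0601
t 34.9 tcp [ 0.6084 -0.0881  0.1033] yaw -6.07 zax [-0.002  0.    -1.   ] F [ 0.07 -1.33 -0.73] w 0.0601 q [ 0.59  0.5  -0.67  1.61  0.33  1.16 -1.84]
shift [0.0012 0.0008 0.0563] turn [0.    0.002 0.001] rows 2
```

```bash
python3 -m pendant '[{"tx":0.0005,"ty":0.0005,"tz":0.03,"wx":0,"wy":0,"wz":0,"claw":0.06},{"tx":0.0005,"ty":0.0005,"tz":0.05,"wx":0,"wy":0,"wz":0,"claw":0.06},{"tx":0.0005,"ty":0.0005,"tz":0.057,"wx":0,"wy":0,"wz":0,"claw":0.06},{"tx":0.0005,"ty":0.0005,"tz":0.057,"wx":0,"wy":0,"wz":0,"claw":0.06},{"tx":0.0005,"ty":0.0005,"tz":0.057,"wx":0,"wy":0,"wz":0,"claw":0.025},{"tx":0.0005,"ty":0.0005,"tz":0.057,"wx":0,"wy":0,"wz":0,"claw":0.025},{"tx":0.0005,"ty":0.0005,"tz":0.057,"wx":0,"wy":0,"wz":0,"claw":0.025},{"tx":0.0005,"ty":0.0005,"tz":0.057,"wx":0,"wy":0,"wz":0,"claw":0.025},{"tx":0.0005,"ty":0.0005,"tz":0.057,"wx":0,"wy":0,"wz":0,"claw":0.025}]' 15
python3 -c "
from h import *
st();go(.6027,-.3765,.12,-6.1)"
```

```text
time_s: 35.8
tcp_pos: [0.6097, -0.0888, 0.0477]
ee_rot: [0.999, -0.053, 0.0, 0.0]
force: [0.0, -0.6, 3.5]
gripper_width: 0.0336
t 35.8 tcp [ 0.6097 -0.0888  0.0477] yaw -6.09 zax [ 0.001 -0.    -1.   ] F [ 0.01 -0.57  3.49] w 0.0336 q [ 0.57  0.56 -0.64  1.65  0.37  1.06 -1.87]
shift [ 0.0236  0.2869 -0.0722] turn [ 0.    -0.001  0.   ] rows 6
```

```bash
python3 -m pendant '[{"tx":0,"ty":0,"tz":-0.035,"wx":0,"wy":0,"wz":0,"claw":0.025},{"tx":0,"ty":0,"tz":-0.072,"wx":0,"wy":0,"wz":0,"claw":0.025},{"tx":0,"ty":0.04,"tz":-0.072,"wx":0,"wy":0,"wz":0,"claw":0.025},{"tx":0,"ty":0.085,"tz":-0.072,"wx":0,"wy":0,"wz":0,"claw":0.025},{"tx":0.005,"ty":0.13,"tz":-0.072,"wx":0,"wy":0,"wz":0,"claw":0.025},{"tx":0.01,"ty":0.175,"tz":-0.072,"wx":0,"wy":0,"wz":0,"claw":0.025},{"tx":0.015,"ty":0.22,"tz":-0.072,"wx":0,"wy":0,"wz":0,"claw":0.025},{"tx":0.0235,"ty":0.255,"tz":-0.072,"wx":0,"wy":0,"wz":0,"claw":0.025},{"tx":0.0235,"ty":0.28,"tz":-0.072,"wx":0,"wy":0,"wz":0,"claw":0.025},{"tx":0.0235,"ty":0.287,"tz":-0.072,"wx":0,"wy":0,"wz":0,"claw":0.025}]'
python3 -m pendant '[{"tx":0,"ty":0,"tz":0,"wx":0,"wy":0,"wz":0,"claw":0.025},{"tx":0,"ty":0,"tz":0,"wx":0,"wy":0,"wz":0,"claw":0.025},{"tx":0,"ty":0,"tz":0,"wx":0,"wy":0,"wz":0,"claw":0.025},{"tx":0,"ty":0,"tz":0,"wx":0,"wy":0,"wz":0,"claw":0.025}]'
python3 rack.py w17; python3 -c "
from h import *
go(.6027,-.3765,.056,-6.1)"
```

```text
time_s: 36.8
tcp_pos: [0.6008, -0.3806, 0.1185]
ee_rot: [0.998, -0.055, -0.001, 0.001]
force: [-0.4, 0.7, -0.7]
gripper_width: 0.0337
time_s: 37.2
tcp_pos: [0.6029, -0.3751, 0.1195]
ee_rot: [0.999, -0.052, 0.0, -0.0]
force: [-0.3, -0.8, -1.6]
gripper_width: 0.0339
t 37.25 tcp [ 0.6027 -0.3755  0.1195] yaw -6.0 zax [ 0. -0. -1.] F [-1.25  0.24 -0.53] w 0.0338 q [ 0.86  0.66 -0.57  1.31  0.35  1.27 -1.39]
top u max [0.67536901 0.67552085] v [-0.34840178 -0.34807623 -0.27300298 -0.27266921]
pocket 2 u [-0.01837469  0.00215274] v [-0.01913811  0.02117106] 96
pocket 4 u [-0.01489928  0.01278051] v [-0.01924504  0.02080757] 1426
shift [0.0001 0.001  0.0635] turn [ 0.    -0.     0.002] rows 2
```

View pics/w17.png

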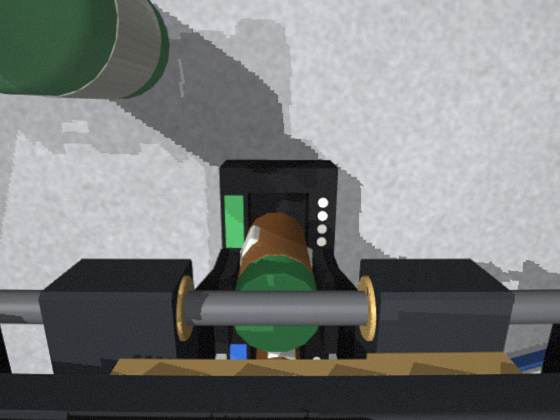

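Green vial is over pocket 4, within 1 mm, well clear of the green bottle. Lowering.

```bash
python3 -m pendant '[{"tx":0,"ty":0.0005,"tz":0.01,"wx":0,"wy":0,"wz":0,"claw":0.025},{"tx":0,"ty":0.0005,"tz":0.02,"wx":0,"wy":0,"wz":0,"claw":0.025},{"tx":0,"ty":0.0005,"tz":0.026,"wx":0,"wy":0,"wz":0,"claw":0.025},{"tx":0,"ty":0.0005,"tz":0.026,"wx":0,"wy":0,"wz":0,"claw":0.025},{"tx":0,"ty":0.0005,"tz":0.026,"wx":0,"wy":0,"wz":0,"claw":0.025}]'; python3 -m pendant '[{"tx":0,"ty":0,"tz":0,"wx":0,"wy":0,"wz":0,"claw":0.025},{"tx":0,"ty":0,"tz":0,"wx":0,"wy":0,"wz":0,"claw":0.025},{"tx":0,"ty":0,"tz":0,"wx":0,"wy":0,"wz":0,"claw":0.025}]'; python3 -c "
from h import *
go(.6027,-.3765,.056,-6.1)"
```

```text
time_s: 37.75
tcp_pos: [0.6022, -0.377, 0.093]
ee_rot: [0.999, -0.053, -0.0, -0.0]
force: [0.5, -0.3, -0.9]
gripper_width: 0.0331
time_s: 38.05
tcp_pos: [0.6025, -0.3772, 0.0936]
ee_rot: [0.999, -0.053, 0.0, 0.0]
force: [0.0, 0.3, -0.3]
gripper_width: 0.0333
shift [ 0.0001 -0.0007  0.0376] turn [ 0.    -0.001  0.   ] rows 1
```

```bash
python3 -m pendant '[{"tx":0,"ty":-0.0006,"tz":0.006,"wx":0,"wy":0,"wz":0,"claw":0.025},{"tx":0,"ty":-0.0006,"tz":0.012,"wx":0,"wy":0,"wz":0,"claw":0.025},{"tx":0,"ty":-0.0006,"tz":0.018,"wx":0,"wy":0,"wz":0,"claw":0.025},{"tx":0,"ty":-0.0006,"tz":0.024,"wx":0,"wy":0,"wz":0,"claw":0.025},{"tx":0,"ty":-0.0006,"tz":0.03,"wx":0,"wy":0,"wz":0,"claw":0.025},{"tx":0,"ty":-0.0006,"tz":0.035,"wx":0,"wy":0,"wz":0,"claw":0.025},{"tx":0,"ty":-0.0006,"tz":0.0372,"wx":0,"wy":0,"wz":0,"claw":0.025},{"tx":0,"ty":-0.0006,"tz":0.0372,"wx":0,"wy":0,"wz":0,"claw":0.025},{"tx":0,"ty":-0.0006,"tz":0.0372,"wx":0,"wy":0,"wz":0,"claw":0.025}]'; python3 -m pendant '[{"tx":0,"ty":0,"tz":0,"wx":0,"wy":0,"wz":0,"claw":0.045},{"tx":0,"ty":0,"tz":0,"wx":0,"wy":0,"wz":0,"claw":0.06},{"tx":0,"ty":0,"tz":0,"wx":0,"wy":0,"wz":0,"claw":0.06},{"tx":0,"ty":0,"tz":-0.02,"wx":0,"wy":0,"wz":0,"claw":0.06},{"tx":0,"ty":0,"tz":-0.06,"wx":0,"wy":0,"wz":0,"claw":0.06},{"tx":0,"ty":0,"tz":-0.1,"wx":0,"wy":0,"wz":0,"claw":0.06},{"tx":-0.02,"ty":-0.045,"tz":-0.14,"wx":0,"wy":0,"wz":0,"claw":0.06},{"tx":-0.05,"ty":-0.085,"tz":-0.16,"wx":0,"wy":0,"wz":0,"claw":0.02},{"tx":-0.08,"ty":-0.12,"tz":-0.16,"wx":0,"wy":0,"wz":0,"claw":0},{"tx":-0.1,"ty":-0.15,"tz":-0.16,"wx":0,"wy":0,"wz":0,"claw":0}]'; python3 -c "
from h import *
st()
for n in('side','scene'):
  shot(n,n+'18');print(n)
  for q in((.4356,-.3586),(.4913,-.3646),(.6027,-.3765)):
    try: cap(n+'18',q,.088)
    except Exception as e: pass
straight('scene18');straight('side18')
im=load('pics/scene18.npz')[0];cv2.imwrite('pics/scene18z.png',cv2.resize(im[120:330,130:410],None,fx=2.8,fy=2.8))
im=load('pics/side18.npz')[0];cv2.imwrite('pics/side18z.png',cv2.resize(im[130:400,220:450],None,fx=2.8,fy=2.2))
" 2>/dev/null
```

```text
time_s: 38.95
tcp_pos: [0.6024, -0.3766, 0.0561]
ee_rot: [0.999, -0.053, 0.0, 0.0]
force: [-0.7, 0.3, -1.6]
gripper_width: 0.0335
time_s: 39.95
tcp_pos: [0.5182, -0.2153, 0.2172]
ee_rot: [0.999, -0.053, 0.001, 0.001]
force: [-0.1, -0.2, 1.9]
gripper_width: 0.0437
t 39.95 tcp [ 0.5182 -0.2153  0.2172] yaw -6.1 zax [ 0.002 -0.001 -1.   ] F [-0.08 -0.18  1.9 ] w 0.0437 q [ 0.9   0.27 -0.69  1.63  0.18  1.31 -1.5 ]
side
side18 cap [ 0.4373 -0.3601] 0.017 264 0.0883
side18 cap [ 0.4918 -0.3657] 0.0173 273 0.0881
side18 cap [ 0.6039 -0.3773] 0.0168 255 0.0886
scene
scene18 cap [ 0.435  -0.3575] 0.0188 74 0.0899
scene18 cap [ 0.4888 -0.3625] 0.0182 78 0.0896
scene18 cap [ 0.6045 -0.3762] 0.0174 91 0.0901
scene18 se rect ((0.5830539464950562, 0.1818963885307312), (0.03984994813799858, 0.1825852245092392), 2.8275222778320312) ex -0.02239006426764878 ey 6.503085102124717e-05 z 0.022814841185029387
```

All three caps read 0.088, so they are home. The side view of the straightedge is blocked and that script stopped there. I measure the lever again and look.

Run:
```python
from h import *
im=load('pics/scene18.npz')[0];cv2.imwrite('pics/scene18z.png',cv2.resize(im[120:330,130:410],None,fx=2.8,fy=2.8))
for f in('scene18','scene0','side0'):
    im,d,p=load(f'pics/{f}.npz');X=cloud(d,p)
    for s,ce,m in blobs(im,'red'):
        P=X[m];P=P[np.isfinite(P[:,0])]
        if abs(np.median(P[:,1])-.05)<.05:
            A=np.c_[2*P,np.ones(len(P))];
            try:
                k=P[(P[:,2]>.1)]; A=np.c_[2*k,np.ones(len(k))]; s=np.linalg.lstsq(A,(k**2).sum(1),rcond=None)[0]; print(f,'knob centre',s[:3].round(4),'r',np.sqrt(s[3]+s[:3]@s[:3]).round(4))
            except Exception as e: print(e)
    # shaft pts
    m=(X[...,2]>.06)&(X[...,2]<.1)&(X[...,0]>.6)&(X[...,0]<.69)&(X[...,1]>.02)&(X[...,1]<.085)
    if m.sum()>3:
        P=X[m]
        for a in(.06,.07,.08,.09):
            q=P[(P[:,2]>a)&(P[:,2]<a+.01)]; print(f,a,len(q),np.median(q,0).round(4) if len(q) else '')
go(.56,.05,.2,2.9)
```

```text
scene18 knob centre [0.6124 0.05   0.1127] r 0.0111
scene18 0.06 20 [0.6379 0.0526 0.0664]
scene18 0.07 17 [0.6327 0.0528 0.0747]
scene18 0.08 20 [0.627  0.0518 0.0843]
scene18 0.09 19 [0.6224 0.0522 0.0948]
scene0 knob centre [0.6123 0.0499 0.1127] r 0.0113
scene0 0.06 19 [0.6371 0.0531 0.0663]
scene0 0.07 21 [0.6327 0.0531 0.0758]
scene0 0.08 19 [0.6273 0.0521 0.0856]
scene0 0.09 18 [0.6226 0.0521 0.0949]
side0 knob centre [0.6137 0.0472 0.1139] r 0.0101
side0 0.06 9 [0.6363 0.0465 0.0645]
side0 0.07 12 [0.6311 0.0456 0.075 ]
side0 0.08 11 [0.6263 0.0454 0.0834]
side0 0.09 10 [0.6232 0.046  0.0916]
shift [ 0.0167 -0.2636  0.0167] turn [ 0.001  0.001 -0.15 ] rows 6
```

View pics/scene18z.png

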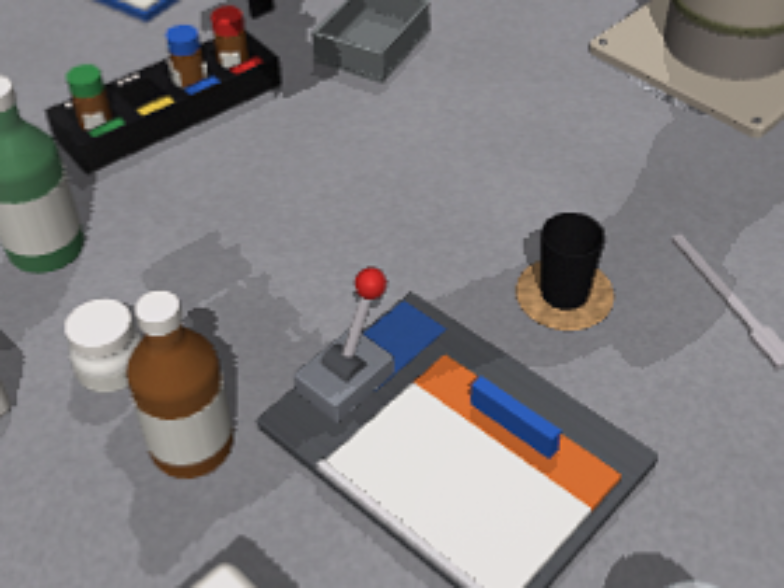

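Scene view: red, blue and green vials stand in their pockets, cup on mat, straightedge flush, lever leaning to the robot. Lever pivot worked out at about (0.651, 0.049, 0.043), leaning 0.5 rad. I'll approach from the near side with closed fingers.

```bash
python3 -m pendant '[{"tx":0,"ty":-0.045,"tz":0,"wx":0,"wy":0,"wz":-0.05,"claw":0},{"tx":0.005,"ty":-0.09,"tz":0,"wx":0,"wy":0,"wz":-0.1,"claw":0},{"tx":0.01,"ty":-0.135,"tz":0,"wx":0,"wy":0,"wz":-0.15,"claw":0},{"tx":0.015,"ty":-0.18,"tz":0,"wx":0,"wy":0,"wz":-0.157,"claw":0},{"tx":0.0167,"ty":-0.225,"tz":0,"wx":0,"wy":0,"wz":-0.157,"claw":0},{"tx":0.0167,"ty":-0.255,"tz":0,"wx":0,"wy":0,"wz":-0.157,"claw":0},{"tx":0.0167,"ty":-0.264,"tz":0,"wx":0,"wy":0,"wz":-0.157,"claw":0},{"tx":0.0167,"ty":-0.264,"tz":0,"wx":0,"wy":0,"wz":-0.157,"claw":0},{"tx":0.0167,"ty":-0.264,"tz":0,"wx":0,"wy":0,"wz":-0.157,"claw":0},{"tx":0.0167,"ty":-0.264,"tz":0,"wx":0,"wy":0,"wz":-0.157,"claw":0}]'; python3 -c "
from h import *
st();go(.56,.049,.091,2.9)"
```

```text
time_s: 41.05
tcp_pos: [0.5636, 0.0419, 0.2159]
ee_rot: [1.0, 0.024, -0.0, 0.0]
force: [-0.1, 0.1, -0.3]
gripper_width: 0.0005
t 41.05 tcp [0.5636 0.0419 0.2159] yaw 2.75 zax [-0.    -0.001 -1.   ] F [-0.15  0.06 -0.29] w 0.0005 q [ 0.54  0.32 -0.84  1.61  0.24  1.32 -1.86]
shift [-0.0032 -0.0074  0.1249] turn [ 0.001  0.    -0.003] rows 3
```

```bash
python3 -m pendant '[{"tx":-0.006,"ty":-0.007,"tz":0.03,"wx":0,"wy":0,"wz":0,"claw":0},{"tx":-0.006,"ty":-0.007,"tz":0.07,"wx":0,"wy":0,"wz":0,"claw":0},{"tx":-0.006,"ty":-0.007,"tz":0.1,"wx":0,"wy":0,"wz":0,"claw":0},{"tx":-0.006,"ty":-0.007,"tz":0.12,"wx":0,"wy":0,"wz":0,"claw":0},{"tx":-0.006,"ty":-0.007,"tz":0.125,"wx":0,"wy":0,"wz":0,"claw":0},{"tx":-0.006,"ty":-0.007,"tz":0.125,"wx":0,"wy":0,"wz":0,"claw":0},{"tx":-0.006,"ty":-0.007,"tz":0.125,"wx":0,"wy":0,"wz":0,"claw":0}]'; python3 -c "
from h import *
st();shot('wrist','w19')"
```

```text
time_s: 41.75
tcp_pos: [0.5579, 0.0503, 0.0923]
ee_rot: [1.0, 0.025, 0.001, 0.0]
force: [0.0, 0.3, 0.6]
gripper_width: 0.0003
t 41.75 tcp [0.5579 0.0503 0.0923] yaw 2.86 zax [ 0.002 -0.    -1.   ] F [0.   0.33 0.64] w 0.0003 q [ 0.49  0.43 -0.8   1.76  0.34  1.1  -1.94]
```

View pics/w19.png

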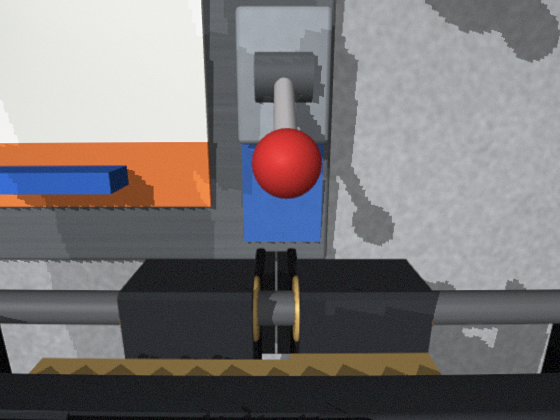

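Knob at (287,162), directly ahead, about 3 mm to the right of the fingers. Nudging right and pushing along +x.

```bash
python3 -m pendant '[{"tx":0.01,"ty":0.003,"tz":0,"wx":0,"wy":0,"wz":0,"claw":0},{"tx":0.025,"ty":0.003,"tz":0,"wx":0,"wy":0,"wz":0,"claw":0},{"tx":0.04,"ty":0.003,"tz":0,"wx":0,"wy":0,"wz":0,"claw":0},{"tx":0.052,"ty":0.003,"tz":0,"wx":0,"wy":0,"wz":0,"claw":0},{"tx":0.062,"ty":0.003,"tz":0,"wx":0,"wy":0,"wz":0,"claw":0},{"tx":0.072,"ty":0.003,"tz":0,"wx":0,"wy":0,"wz":0,"claw":0},{"tx":0.08,"ty":0.003,"tz":0,"wx":0,"wy":0,"wz":0,"claw":0},{"tx":0.086,"ty":0.003,"tz":0,"wx":0,"wy":0,"wz":0,"claw":0}]'; python3 -m pendant '[{"tx":0.005,"ty":0,"tz":0,"wx":0,"wy":0,"wz":0,"claw":0},{"tx":0.01,"ty":0,"tz":0,"wx":0,"wy":0,"wz":0,"claw":0},{"tx":0.013,"ty":0,"tz":0,"wx":0,"wy":0,"wz":0,"claw":0},{"tx":0.013,"ty":0,"tz":0,"wx":0,"wy":0,"wz":0,"claw":0}]'; python3 -c "
from h import *
st();shot('scene','scene20');shot('side','side20')
im=load('pics/scene20.npz')[0];cv2.imwrite('pics/scene20z.png',cv2.resize(im[180:330,170:370],None,fx=4,fy=4))
im=load('pics/side20.npz')[0];cv2.imwrite('pics/side20z.png',cv2.resize(im[120:250,220:400],None,fx=4,fy=4))"
```

```text
time_s: 42.6
tcp_pos: [0.6438, 0.0519, 0.091]
ee_rot: [1.0, 0.025, 0.0, 0.0]
force: [-1.5, -0.5, -0.1]
gripper_width: 0.0006
time_s: 43.0
tcp_pos: [0.6564, 0.0529, 0.091]
ee_rot: [1.0, 0.025, 0.0, -0.0]
force: [-0.6, 0.2, -0.4]
gripper_width: 0.0004
t 43.0 tcp [0.6564 0.0529 0.091 ] yaw 2.92 zax [ 0.  0. -1.] F [-0.65  0.15 -0.45] w 0.0004 q [ 0.37  0.62 -0.73  1.49  0.43  1.2  -1.95]
```

View pics/scene20z.png

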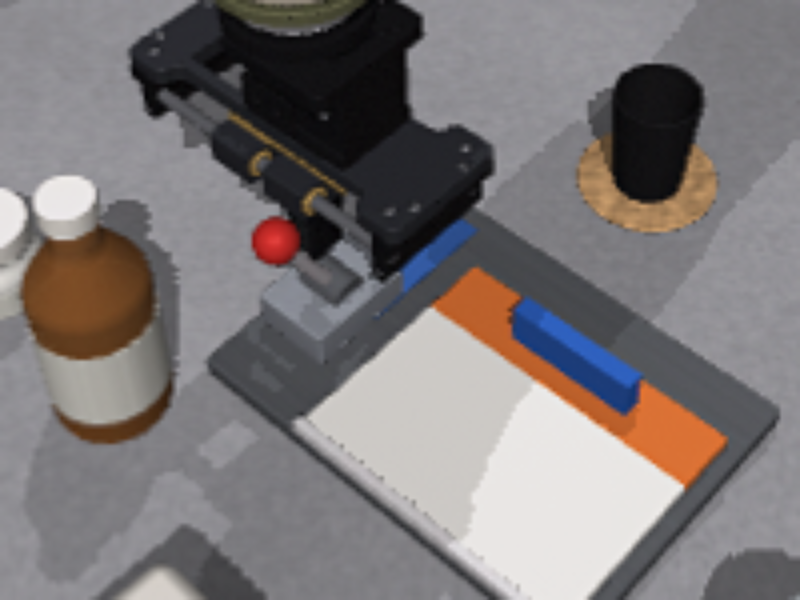

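View pics/side20z.png

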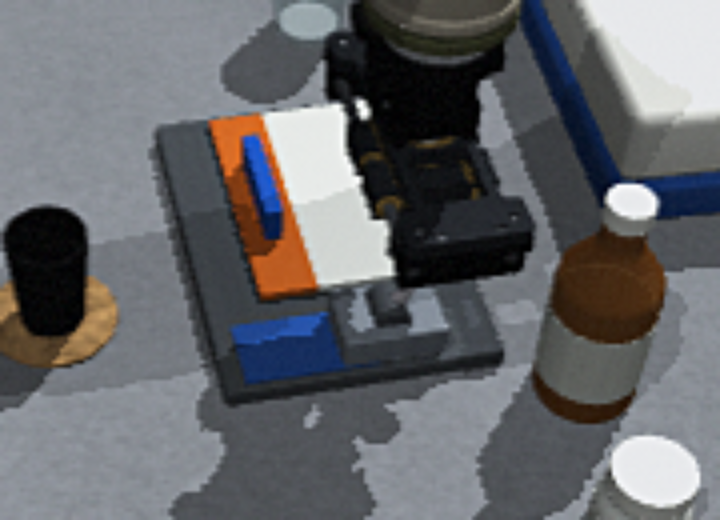

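The lever is well over. I push on until the stop shows in the force.

```bash
cat > knob.py <<'E'
from h import *
import sys
im,d,p=load(f'pics/{sys.argv[1]}.npz');X=cloud(d,p)
for s,ce,m in blobs(im,'red'):
    P=X[m];P=P[np.isfinite(P[:,0])]; k=P[P[:,2]>.09]
    if len(k)>10 and abs(np.median(k[:,1])-.05)<.05 and s[4]>25:
        s=np.linalg.lstsq(np.c_[2*k,np.ones(len(k))],(k**2).sum(1),rcond=None)[0]; print('knob',s[:3].round(4),'angle',.5+np.arctan2(s[0]-.651,s[2]-.043))
E
python3 knob.py scene20; python3 -m pendant '[{"tx":0.004,"ty":0.002,"tz":0,"wx":0,"wy":0,"wz":0,"claw":0},{"tx":0.007,"ty":0.003,"tz":0,"wx":0,"wy":0,"wz":0,"claw":0},{"tx":0.007,"ty":0.003,"tz":0,"wx":0,"wy":0,"wz":0,"claw":0}]'; python3 -m pendant '[{"tx":0.003,"ty":0,"tz":0,"wx":0,"wy":0,"wz":0,"claw":0},{"tx":0.003,"ty":0,"tz":0,"wx":0,"wy":0,"wz":0,"claw":0}]';python3 -c "
from h import *
st();shot('scene','scene21')"; python3 knob.py scene21
```

```text
knob [0.6845 0.0534 0.1116] angle 0.954475963206527
time_s: 43.4
tcp_pos: [0.6594, 0.052, 0.0905]
ee_rot: [1.0, 0.027, -0.004, -0.001]
force: [-18.5, 3.4, 9.0]
gripper_width: 0.0005
time_s: 43.6
tcp_pos: [0.66, 0.0521, 0.0902]
ee_rot: [1.0, 0.027, -0.007, 0.0]
force: [-31.4, 1.8, 17.1]
gripper_width: 0.0003
t 43.6 tcp [0.66   0.0521 0.0902] yaw 3.07 zax [-0.014 -0.001 -1.   ] F [-31.41   1.77  17.09] w 0.0003 q [ 0.36  0.64 -0.73  1.46  0.43  1.22 -1.94]
knob [0.6857 0.0539 0.111 ] angle 0.9720295397885981
```

Stop reached (31 N, lever about 0.97–1.0 rad). Backing off and rising clear.

```bash
python3 -m pendant '[{"tx":-0.01,"ty":0,"tz":0,"wx":0,"wy":0,"wz":0,"claw":0},{"tx":-0.03,"ty":0,"tz":0,"wx":0,"wy":0,"wz":0,"claw":0},{"tx":-0.06,"ty":0,"tz":-0.02,"wx":0,"wy":0,"wz":0,"claw":0},{"tx":-0.08,"ty":0,"tz":-0.06,"wx":0,"wy":0,"wz":0,"claw":0},{"tx":-0.1,"ty":0.02,"tz":-0.11,"wx":0,"wy":0,"wz":0,"claw":0},{"tx":-0.1,"ty":0.06,"tz":-0.15,"wx":0,"wy":0,"wz":0,"claw":0},{"tx":-0.1,"ty":0.11,"tz":-0.15,"wx":0,"wy":0,"wz":0,"claw":0},{"tx":-0.1,"ty":0.15,"tz":-0.15,"wx":0,"wy":0,"wz":0,"claw":0},{"tx":-0.1,"ty":0.15,"tz":-0.15,"wx":0,"wy":0,"wz":0,"claw":0},{"tx":-0.1,"ty":0.15,"tz":-0.15,"wx":0,"wy":0,"wz":0,"claw":0}]'; python3 - <<'E' 2>/dev/null
from h import *
st();
for n in('scene','side'): shot(n,n+'22');straight(n+'22');rib(n+'22')
for n in('scene22','side22'):
    cap(n,(.4913,-.3646),.088);cap(n,(.6027,-.3765),.088);cap(n,(.4356,-.3586),.088)
    im,d,p=load(f'pics/{n}.npz');X=cloud(d,p)
    m=(np.hypot(X[...,0]-.43,X[...,1]-.11)<.06)&(X[...,2]>.072)&(X[...,2]<.09); print('cup',cv2.minEnclosingCircle(X[m][:,:2].astype(np.float32)),np.percentile(X[m][:,2],95))
E
python3 knob.py scene22;python3 knob.py side22
```

```text
time_s: 44.65
tcp_pos: [0.5739, -0.1062, 0.241]
ee_rot: [1.0, 0.024, 0.0, 0.0]
force: [0.5, 0.3, -0.4]
gripper_width: 0.0004
t 44.65 tcp [ 0.5739 -0.1062  0.241 ] yaw 2.74 zax [ 0. -0. -1.] F [ 0.53  0.27 -0.37] w 0.0004 q [ 0.73  0.33 -0.78  1.53  0.23  1.38 -1.59]
scene22 se rect ((0.5833792090415955, 0.1819070279598236), (0.03930589556694031, 0.18264321982860565), 2.9456441402435303) ex -0.022064679986254387 ey 5.9200666278957925e-05 z 0.02291451135723187
scene22 rib ((0.5849140882492065, 0.18328413367271423), (0.01445532962679863, 0.07933367788791656), 2.687189817428589) 233 [0.58677947 0.18490386 0.04823668]
side22 se rect ((0.5849170088768005, 0.18165583908557892), (0.04062744602560997, 0.1838826984167099), 3.963489532470703) ex -0.020541557907023056 ey -0.00026946833965102446 z 0.02224742431726967
side22 rib ((0.585467517375946, 0.18129895627498627), (0.01199772022664547, 0.07983921468257904), 2.1658403873443604) 93 [0.58500196 0.17724393 0.04805625]
scene22 cap [ 0.4906 -0.3638] 0.0179 74 0.0899
scene22 cap [ 0.6034 -0.3758] 0.0182 92 0.0897
scene22 cap [ 0.4354 -0.3581] 0.0184 75 0.0898
cup ((0.4295496940612793, 0.11126396059989929), 0.02866634726524353) 0.08197875764840183
side22 cap [ 0.4911 -0.3655] 0.0178 271 0.0882
side22 cap [ 0.6039 -0.3772] 0.0169 259 0.0884
side22 cap [ 0.4372 -0.3598] 0.0171 266 0.0882
cup ((0.43184924125671387, 0.1111370399594307), 0.02952004037797451) 0.08156380049205753
knob [0.6852 0.0535 0.1111] angle 0.9652957753658082
```

View pics/scene22.png

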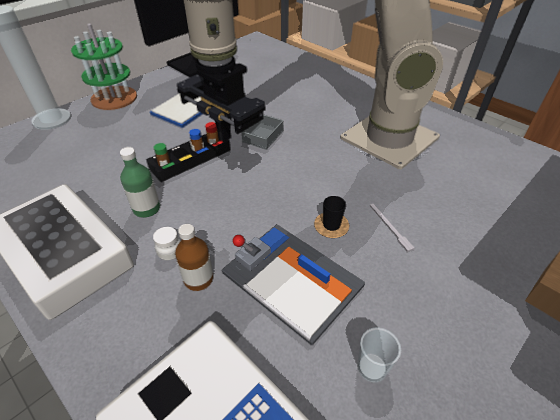

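View pics/side22.png

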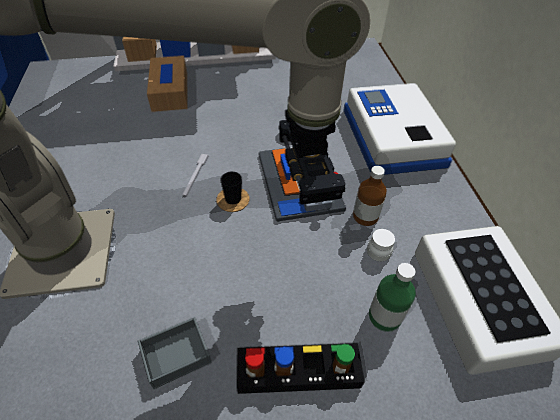

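Final pictures: all three vials in their pockets, cup on the mat at (332,215), and the straightedge still against the plate. The lever is over at knob (238,241), and bystanders are where they started. Handing in.

```bash
python3 -c "
from h import *
im,d,p=load('pics/scene22.npz'); a,_,_=load('pics/scene9.npz'); st(); print(manip.sign_off())"
```

```text
t 44.75 tcp [ 0.5741 -0.1033  0.2411] yaw 3.0 zax [ 0.  0. -1.] F [ 0.06 -0.09  0.9 ] w 0.0006 q [ 0.73  0.33 -0.78  1.53  0.23  1.38 -1.59]
the job is handed in; nothing more can be done
None
```

The job is finished and handed in after about 45 s of robot time, with every step done in the required order. `sign_off()` gave no verdict, so the results below are my own measurements.

- **Cup:** it stands upright on the mat, about 2 mm from the centre.
- **Straightedge:** right after I first let it go it was knocked about 43 mm out and 21 mm along, so I picked it up and set it flush again before going on. My close-up then showed a gap of about 0.5 mm, with the ends even within about 0.4 mm and the edges parallel within about 0.1°.
- **Vials:** red, blue and green are upright and fully home, with cap tops at about 0.088 m as they should be. The yellow vial was absent, so pocket 3 is empty.
- **Lever:** I pushed it to its stop (31 N measured). The last camera reading was about 0.97 rad.
- **Other items:** the bottles, jar, beaker, spatula and tip box look unmoved; I judged that by eye and did not measure it.

**Checks that disagreed:**
- **Straightedge distance:** the final scene view read the straightedge centre at -22.1 mm and the side view at -20.5 mm (allowed -22.5 to -18). The scene camera also placed the plate edge about 1 mm nearer the robot, and its straightedge reading barely changed after the re-placement.
- **Straightedge angle:** the final side view, partly blocked by the arm, read it about 1° rotated. The scene view read it parallel.
- **Lever:** the knob was not found in the final side view, so its last angle comes from the scene camera only.

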